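# Dock the radios and start the gang programmer

### The arm

A 6-joint arm with a two-finger parallel gripper is mounted at the origin on the work surface. World frame = base frame: x ahead of the robot, y to its left, z up, the work surface at z = 0. Lengths are in m, angles in rad, forces in N, time in s.
With the tool pointing down it reaches from about 0.35 to 1 m from the base axis. Payload 7.1 kg.
Tool frame: the origin (TCP) lies on the mounting face of the last link; the fingertips stand 173 mm ahead of it and the grasp point (between the pads) lies 155 mm ahead of it (env.tcp_to_tips is the distance from the TCP to the fingertips, in m); z points along the fingers, y is the line along which they close (so a half turn about z gives the same grasp; the last joint's range is limited). The gripper opens to 85 mm and grips with 20 to 120 N. Pads are 22 mm wide; open, the fingers measure 114 mm over their backs; the gripper's body (76 mm by 85 mm) begins 54 mm behind the grasp point. The pads swing forward as they close: fully open they stand 13 mm farther back than shut.
Start: joints at [1.291, 0.423, 1.63, -0, 1.089, -0.019], TCP at [0.161, 0.604, 0.405] pointing down, gripper open.
Joint ranges: [-3, 3], [-0.9, 2.11], [0.09, 2.58], [-1.31, 4.45], [0.11, 2.69], [-2.54, 2.54]. Speed limits (rad/s): [2.39, 2.39, 3.01, 3.14, 3.14, 3.14].

### API

Orientations are given as a rotation vector (axis times angle).
In Python, from workcell import env gives the robot as it stands.
- The arm moves only by the tool move_arm, never from a script. Its argument "motion" is a list that holds one entry, the list of rows, each a list of 4 numbers: the shift along the tool's x, y, z in mm, then the turn about the tool's z in rad. In form: [[[dx, dy, dz, twist], ...]]. A call has 1 to 5 rows; each row shifts and turns the commanded pose from where the row before left it, along the tool's axes as they then stand; what a row does not reach is not made up. A row lasts 1/8 s, in which the tool goes at most 62.5 mm and 10.7 degrees, less where a joint would pass 70% of its speed; a pose out of reach is approached as far as the arm can. A call with a gripper value outside its range is refused whole. "hand" is the finger opening in mm, from 0 to 85.4, set as the call begins (left out, the last holds). The fingers move at their own pace and stop on an object; the grip force is fixed at half the most. Time passes only in rows, so rows that do not move let the fingers close. It gives the time, the measured TCP pose, the force, the opening and the grip force at its end, in the units of the state.
- env.state(): the state, without advancing time (a new reading comes with each control period).
- env.capture(name): name is "side" or "top" or "wrist"; returns (picture, depth): 400x640x3 uint8, blue, green, red; 400x640 float32, m along the optical axis (not along the pixel's ray), 0 where there is no reading.
- env.calibration(name): a dict with "mtx" (3x3 intrinsics, pixels), "dist_coeffs" ([k1, k2, p1, p2, k3] as OpenCV has them; the pictures are not rectified), "view" (4x4, takes a point from world to camera coordinates). Camera axes: x right, y up, looking along -z (the intrinsics and any distortion apply to the point x, -y, -z); pixel columns grow to the right and rows downward; lengths in m; the calibration is good to about 2 mm. A picture is of the moment at which its call begins: read the wrist's pose just before it. calibration takes no time and is no camera call; for the wrist camera it gives the pose at the moment of the call.
- env.sign_off(): hands the job in; it is judged then, once.
The state is a dict: "clock": time; "joint_positions": joint angles; "joint_vel": joint speeds; "tau": joint torques, N m; "tcp_pos": TCP position; "tool_rot": TCP orientation; "contact_force": force on the tool from outside, world axes, zero at the start; "ft_torque": the same for the moment, N m; "grip_width": finger opening in m; "gripper_force": force on a finger pad.
Only numpy, scipy, OpenCV 4.12 (cv2) and the standard library are available. Lean on these libraries where they do the work, as an engineer would, in place of code of your own. Each camera call takes 0.05 s, during which the arm holds its last target. There are 200 camera calls.

### The job

Lay every radio on the mat into the dock rack, one flat in each bay with its antenna pointing away from the robot, and click the programmer's turret to the position that equals the number of radios (two, three or four), counting clockwise from the long zero bar. With the radios docked and the turret set, press the recessed start button fully in with the probe; then lay the probe back flat on its rubber pad and click the turret back to the zero bar. Leave the radios docked and the other things on the bench where they are.

Things in the scene. Friction and masses are not known exactly. Their poses are not given: they have to be found in the camera images.
- radio_a: One of up to four identical black two-way radios lying face up on the mat; None if absent this time. Body 100 long (x) by 44 wide (y) by 30 thick (z) mm, 0.22 kg. Origin at the centre of its underside; +x points to the antenna end, z up. Gripped across the 44 mm width. At the start +x points within 0.6 rad of straight ahead of the robot.
- radio_b: One of up to four identical black two-way radios lying face up on the mat; None if absent this time. Body 100 long (x) by 44 wide (y) by 30 thick (z) mm, 0.22 kg. Origin at the centre of its underside; +x points to the antenna end, z up. Gripped across the 44 mm width. At the start +x points within 0.6 rad of straight ahead of the robot.
- radio_c: One of up to four identical black two-way radios lying face up on the mat; None if absent this time. Body 100 long (x) by 44 wide (y) by 30 thick (z) mm, 0.22 kg. Origin at the centre of its underside; +x points to the antenna end, z up. Gripped across the 44 mm width. At the start +x points within 0.6 rad of straight ahead of the robot.
- radio_d: One of up to four identical black two-way radios lying face up on the mat; None if absent this time. Body 100 long (x) by 44 wide (y) by 30 thick (z) mm, 0.22 kg. Origin at the centre of its underside; +x points to the antenna end, z up. Gripped across the 44 mm width. At the start +x points within 0.6 rad of straight ahead of the robot.
- radio_a_antenna (a point): Tip of the stub antenna of that radio: 80 mm ahead of the origin along +x, 11 mm to +y, 22 mm up. Stub 12 mm thick, 30 long.
- radio_b_antenna (a point): Tip of the stub antenna of that radio: 80 mm ahead of the origin along +x, 11 mm to +y, 22 mm up. Stub 12 mm thick, 30 long.
- radio_c_antenna (a point): Tip of the stub antenna of that radio: 80 mm ahead of the origin along +x, 11 mm to +y, 22 mm up. Stub 12 mm thick, 30 long.
- radio_d_antenna (a point): Tip of the stub antenna of that radio: 80 mm ahead of the origin along +x, 11 mm to +y, 22 mm up. Stub 12 mm thick, 30 long.
- rack: Fixed black dock rack, 130 (x) by 318 (y) by 16 mm high: open tray, its 6 mm thick walls and dividers make four bays, each 118 (x) by 72 mm (y) inside, centres at y = -117, -39, 39, 117 mm; bay floor 6 mm above the mat, walls 10 mm above that. Origin: centre of the underside; +x points away from the robot. A radio lies loosely on the floor, its antenna passing over the wall.
- pad: Fixed dark rubber tool pad, 200 (x) by 120 (y) by 4 mm high; origin at the centre of its underside.
- probe: Loose test probe, lying on the pad at the start: square grey handle 90 long by 24 by 24 mm, then a round steel shaft 10 mm thick and 55 mm long. Origin at the centre of the handle on its axis (so 12 mm above what it lies on); +x points to the tip. 0.09 kg. Any of its four faces may lie down.
- probe_tip (a point): Flat end of the probe's shaft, 100 mm ahead of the handle's centre on its axis.
- console: Fixed grey programmer console, 160 by 160 mm, 80 mm high, front (-x side) roughly facing the robot. Origin at the centre of its underside. On top the turret; beyond it (+x) a detent housing 24 mm high. On the front face a black collar with the start button.
- turret_axis (a point): Point on the turret's vertical axis, on the console's top (80 mm above the mat). Axes as the console.
- turret (a joint): Turret angle. Scalloped steel disc 120 mm across, top 100 mm above the mat. The value grows as it turns clockwise seen from above, 0 (zero bar) to 4.40 between end stops; a spring detent every 0.6283 rad (36 degrees): position k is at k x 0.6283. 3 to 8 N at the post takes it over a click; near a detent it snaps in by itself. Starts anywhere from 5 to 7, perhaps between clicks.
- post_top (a point): Top of the turret's upright round handle post: 22 mm thick, 52 mm tall above the disc (top 152 mm above the mat), 38 mm from the axis. In the console's axes it lies in direction -0.942 rad minus the joint value (counter-clockwise from +x). On the console a long broad white bar marks post position 0; seven short white ticks follow clockwise for 1 to 7.
- button_mouth (a point): Centre of the open mouth of the round collar that shrouds the start button: collar 42 mm outside, 26 mm inside, standing out 24 mm from the console's front face (104 mm from the console's centre), 45 mm above the mat. Axes as the console: the button is pushed along +x, level.
- button_face (a point): Face of the white start button (19 mm across), 10 mm inside the collar's mouth when out. Moves with the button.
- start_button (a joint): Travel of the start button: 0 out, 0.006 m fully in; spring of 1.5 N at the start to 4.5 N fully in.
- housing: Bystander: open black radio housing, 140 by 66 by 34 mm, beyond the rack.
- shield: Bystander: open aluminium shield frame, 100 by 58 by 14 mm, beyond the rack.
- multimeter: Bystander: grey multimeter, 170 by 85 by 40 mm, beyond the console.
Things that resemble listed ones, but are neither listed nor needed, are in the scene too. Leave any red look-alike of the radio_a alone. There is more than one size of the console; the one meant has the size given above.

How it is judged:
By the outcome, as a careful person would: the job done as asked, in the order asked, and still so for the second after the job is handed in, with the robot touching nothing.
Of radio_a, radio_b, radio_c, radio_d only 2 to 4 are there at a start; the rules pass over those that are not, and their reading is None.
At some moment in a run one of radio_a, radio_b, radio_c, radio_d, probe may be knocked a few centimetres aside while the robot is not near it.
Once in a run the grip may slacken for a moment while it holds something.
It also fails if it takes over 210 s, if anything falls off the work surface, if the arm or the gripper's body presses on something with over 40 N, if the wrist force passes 120 N, or if a joint passes its speed limit or range.

## Working session

There is one attempt and no reset: what is moved stays moved. The work goes in short steps, Python scripts to look and compute and a tool call to move; the robot and the scene stay as the last step left them, time stands still between calls to the robot, and variables do not carry over. Pictures are saved under pics/ and viewed, at most 14 in all, crops included, and the job is handed in when it is done.

Besides the shell and the picture viewer there is one more tool, called after "Emit:" as a command line: name --argument value ..., lists and objects as JSON in quotes. move_arm: Moves the arm, as the interface text tells. Its arguments: {"type":"object","properties":{"motion":{"type":"array","items":{"type":"array","items":{"type":"array","items":{"type":"number"}}}},"hand":{"type":"number"}},"required":["motion"]}

```bash
mkdir -p pics
cat > h.py <<'E'
import numpy as np, cv2
from workcell import env
from scipy.spatial.transform import Rotation as R
def cal(n):
    c=env.calibration(n); return np.array(c["mtx"]),np.array(c["dist_coeffs"]),np.array(c["view"])
def cap(n,f=None):
    c=cal(n); im,d=env.capture(n); im=np.array(im); d=np.array(d)
    if f: cv2.imwrite(f"pics/{f}.png",im); np.savez(f"{f}.npz",im=im,d=d,K=c[0],D=c[1],V=c[2])
    return im,d,c
def load(f):
    z=np.load(f"{f}.npz"); return z["im"],z["d"],(z["K"],z["D"],z["V"])
def ray(c,uv):
    K,D,V=c; p=cv2.undistortPoints(np.array(uv,float).reshape(-1,1,2),K,D).reshape(-1,2)
    return np.c_[p[:,0],-p[:,1],-np.ones(len(p))]
def atdepth(c,uv,d):
    q=ray(c,uv)*np.asarray(d).reshape(-1,1); Vi=np.linalg.inv(c[2]); return q@Vi[:3,:3].T+Vi[:3,3]
def atz(c,uv,z):
    Vi=np.linalg.inv(c[2]); r=ray(c,uv)@Vi[:3,:3].T; o=Vi[:3,3]; return o+r*((z-o[2])/r[:,2])[:,None]
def proj(c,P):
    K,D,V=c; q=np.atleast_2d(P)@V[:3,:3].T+V[:3,3]; q=q*[1,-1,-1]
    return cv2.projectPoints(q.reshape(-1,1,3),np.zeros(3),np.zeros(3),K,D)[0].reshape(-1,2)
def cloud(d,c):
    v,u=np.mgrid[0:d.shape[0],0:d.shape[1]]; P=atdepth(c,np.c_[u.ravel(),v.ravel()],d.ravel()); P[d.ravel()==0]=np.nan
    return P.reshape(*d.shape,3)
def st():
    s=env.state(); print("t",round(s["clock"],2),"tcp",np.round(s["tcp_pos"],4),"rot",np.round(s["tool_rot"],3),"q",np.round(s["joint_positions"],2),"w",np.round(s["grip_width"],4),"F",np.round(s["contact_force"],1)); return s
E
python3 - <<'E'
from h import *
st()
for n in("top","side","wrist"):
    im,d,c=cap(n,n+"0"); print(n,np.round(np.linalg.inv(c[2])[:3,3],3),(d>0).mean())
E
```

```text
t 0.0 tcp [0.1611 0.6036 0.4039] rot [-4.090e-01 -3.115e+00  2.000e-03] q [ 1.29  0.42  1.63 -0.    1.09 -0.02] w 0.0854 F [ 0.9 -0.5  0.2]
top [0.252 0.013 1.557] 0.99596875
side [-0.028 -0.81   0.845] 0.99591796875
wrist [0.097 0.621 0.374] 0.99623828125
```

View pics/top0.png

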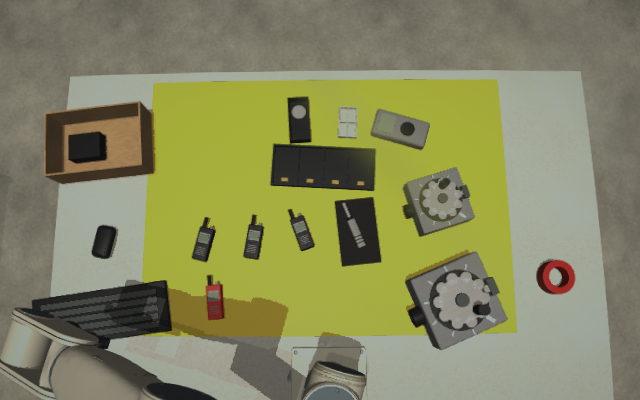

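View pics/side0.png

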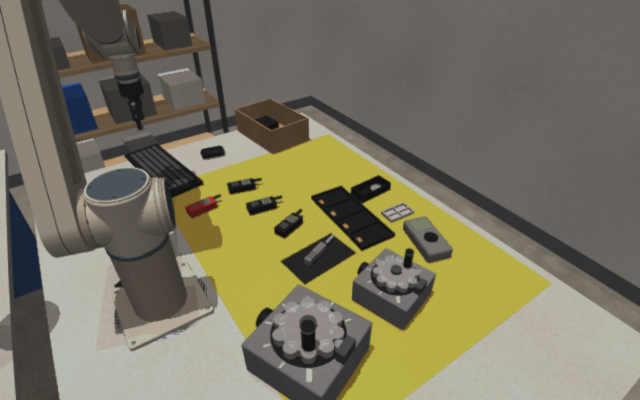

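The top view shows three black radios at (204,240), (254,240) and (301,230), and a red look-alike at (215,300). The rack is at (323,167), the probe on its pad at (355,228), and a small console at (440,200) beside a larger one at (458,300). Next I'll measure sizes.

```bash
cat > meas.py <<'E'
from h import *
def rects(im,d,c,m,zmin,zmax,amin,P=None):
    P=cloud(d,c) if P is None else P
    k=m&(P[...,2]>zmin)&(P[...,2]<zmax)
    n,l,s,ce=cv2.connectedComponentsWithStats(k.astype(np.uint8))
    for i in range(1,n):
        if s[i,4]<amin: continue
        q=P[l==i]; r=cv2.minAreaRect((q[:,:2]*1000).astype(np.float32))
        print("px",np.round(ce[i]),"n",s[i,4],"z",np.round(np.percentile(q[:,2],[10,50,90]),4),"ctr",np.round(r[0],1),"size",np.round(r[1],1),"ang",round(r[2],1))
E
python3 - <<'E'
from meas import *
for f in("top0","side0"):
    im,d,c=load(f); P=cloud(d,c); 
    roi=(P[...,0]>0.2)&(abs(P[...,1])<.65)
    print(f,"mat z",np.nanmedian(P[...,2][(im[...,0]<80)&(im[...,1]>120)&roi]))
    print("objs");rects(im,d,c,roi,0.012,0.045,60,P)
    print("cons");rects(im,d,c,roi,0.055,0.09,200,P)
    print("high");rects(im,d,c,roi,0.13,0.3,10,P)
im,_,_=load("top0")
a=cv2.resize(im[90:270,180:480],None,fx=2.66,fy=2.66,interpolation=cv2.INTER_CUBIC); cv2.imwrite("pics/c0.png",a)
E
```

```text
top0 mat z 0.0015788806437416758
objs
px [299. 119.] n 270 z [0.0161 0.0325 0.0381] ctr [798.7  82.3] size [146.7  66. ] ang 2.9
px [144. 150.] n 305 z [0.0153 0.0292 0.0421] ctr [711.2 560.8] size [ 93.8 226.7] ang 67.6
px [399. 129.] n 1282 z [0.0324 0.0399 0.0437] ctr [ 762.5 -229.2] size [171.2  87.8] ang 72.3
px [130. 114.] n 63 z [0.0152 0.0281 0.0385] ctr [822.9 621.4] size [ 7.  53.6] ang 6.2
px [323. 166.] n 809 z [0.013  0.0165 0.0211] ctr [648.5   8.2] size [318.7 134.8] ang 86.3
px [354. 228.] n 328 z [0.0189 0.0276 0.0327] ctr [468.7 -78.3] size [157.   26.9] ang 21.5
px [301. 231.] n 547 z [0.0262 0.0305 0.0353] ctr [456.5  78.8] size [130.6  43.7] ang 20.0
px [253. 240.] n 567 z [0.0248 0.0304 0.0356] ctr [431.7 216.7] size [ 45.  130.1] ang 80.5
px [203. 242.] n 572 z [0.0245 0.0302 0.0348] ctr [425.  368.1] size [ 46.7 130.4] ang 75.8
px [541. 278.] n 118 z [0.0166 0.0285 0.0409] ctr [ 297.7 -638.8] size [21.5 79.3] ang 89.6
px [214. 298.] n 522 z [0.0253 0.0303 0.0347] ctr [259.3 333.2] size [119.2  43.3] ang 4.5
px [139. 300.] n 1852 z [0.0172 0.0219 0.0272] ctr [2
[... 1627 characters left out ...]
 -455.7] size [166.7   2. ] ang 21.9
cons
px [558. 105.] n 1201 z [0.0585 0.0723 0.0864] ctr [2045.1  158.2] size [978.  34.] ang 89.9
px [283. 133.] n 387 z [0.059  0.0727 0.0866] ctr [713.5 562.1] size [100.8 230.1] ang 69.9
px [391. 287.] n 1964 z [0.0635 0.0817 0.0845] ctr [ 524.1 -321.3] size [161.7 184.6] ang 16.9
px [348. 366.] n 347 z [0.0587 0.0728 0.0862] ctr [ 287.2 -458.4] size [186.2   2.1] ang 22.0
high
px [560.  75.] n 6049 z [0.147  0.2152 0.2831] ctr [2043.1  173.9] size [ 48.2 952.3] ang 0.2
px [409. 254.] n 98 z [0.1354 0.1502 0.1558] ctr [ 565.9 -335.3] size [21.3 22.6] ang 75.3
px [316. 327.] n 2788 z [0.1319 0.134  0.1671] ctr [ 258.5 -377.5] size [185.2 117. ] ang 90.0
```

View pics/c0.png

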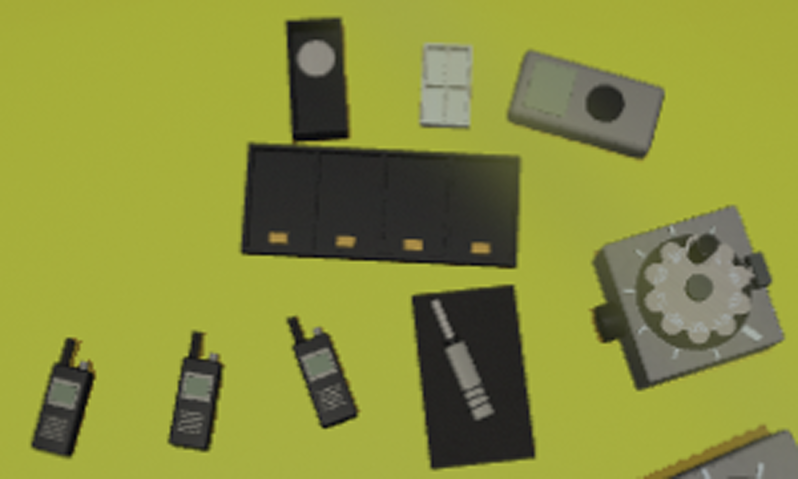

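Three radios are on the mat. The smaller console, with a 160 mm side and its top at 80 mm, is the one meant: it has yaw ≈ -73.6°, and its turret sits near 6.5 clicks. Next I'll set up a planner and refine the rack and console.

```bash
cat >> h.py <<'E'
def pose():
    s=env.state(); M=R.from_rotvec(s["tool_rot"]).as_matrix(); return np.array(s["tcp_pos"])*1000,np.arctan2(M[1,0],M[0,0]),M
def plan(*tg):
    """targets (x,y,z mm, theta deg of tool x); rows rounded, next leg starts from rounded outcome"""
    st(); p,th,_=pose()
    for x,y,z,t in tg:
        D=np.array([x,y,z])-p; dt=-((np.radians(t)-th+np.pi)%(2*np.pi)-np.pi)
        n=max(1,int(np.ceil(max(np.linalg.norm(D)/60,abs(dt)/0.18)))); rows=[]; p0=p.copy()
        for i in range(n):
            d=p0+D*(i+1)/n-p; c,s=np.cos(th),np.sin(th)
            r=[round(d[0]*c+d[1]*s,1),round(d[0]*s-d[1]*c,1),round(-d[2],1),round(dt/n,3)]
            p=p+[r[0]*c+r[1]*s,r[0]*s-r[1]*c,-r[2]]; th-=r[3]; rows.append(r)
        print("->",(x,y,z,t),n,rows)
E
python3 - <<'E'
from meas import *
print(env.tcp_to_tips); M=pose()[2]; print(np.round(M,3))
im,d,c=load("top0"); P=cloud(d,c)
# disc centre: points at z~0.1 on console
for f in("top0","side0"):
    im,d,c=load(f);P=cloud(d,c)
    k=(abs(P[...,2]-.1)<.006)&(P[...,0]>.44)&(P[...,0]<.62)&(P[...,1]<-.25)&(P[...,1]>-.42)
    r=cv2.minEnclosingCircle((P[k][:,:2]*1000).astype(np.float32)); print("disc",r,np.median(P[k],0))
    k=(P[...,2]>.13)&(P[...,0]>.44)&(P[...,0]<.62)&(P[...,1]<-.25)&(P[...,1]>-.42)
    print("post",np.median(P[k],0),np.percentile(P[k],[2,98],axis=0))
plan((410,372,250,166),(410,372,190,166))
E
```

```text
0.1734
[[-0.966  0.258 -0.   ]
 [ 0.258  0.966 -0.001]
 [ 0.    -0.001 -1.   ]]
disc ((534.1010131835938, -339.92657470703125), 71.04830932617188) [ 0.52570221 -0.33207593  0.10118626]
post [ 0.56356504 -0.33082943  0.15274765] [[ 0.55545464 -0.3422121   0.13218278]
 [ 0.57444769 -0.32165202  0.16022106]]
disc ((530.88232421875, -342.64581298828125), 69.93479919433594) [ 0.52213939 -0.34367338  0.1026402 ]
post [ 0.56243263 -0.33744627  0.15023634] [[ 0.55545161 -0.34453826  0.13082806]
 [ 0.576811   -0.32531507  0.15664306]]
t 0.15 tcp [0.1611 0.6037 0.4041] rot [-4.080e-01 -3.115e+00  2.000e-03] q [ 1.29  0.42  1.63  0.    1.09 -0.02] w 0.0855 F [ 0.3 -0.1  0.2]
-> (410, 372, 250, 166) 7 [[np.float64(-42.9), np.float64(-22.8), np.float64(22.0), np.float64(-0.002)], [np.float64(-42.8), np.float64(-22.9), np.float64(22.0), np.float64(-0.002)], [np.float64(-42.8), np.float64(-23.0), np.float64(22.1), np.float64(-0.002)], [np.float64(-42.8), np.float64(-23.0), np.float64(22.0), np.float64(-0.002)], [np.float64(-42.7), np.float64(-23.2), np.float64(22.0), np.float64(-0.002)], [np.float64(-42.7), np.float64(-23.2), np.float64(22.0), np.float64(-0.002)], [np.float64(-42.6), np.float64(-23.3), np.float64(22.0), np.float64(-0.002)]]
-> (410, 372, 190, 166) 2 [[np.float64(0.0), np.float64(-0.0), np.float64(30.0), np.float64(-0.001)], [np.float64(0.0), np.float64(-0.0), np.float64(30.0), np.float64(-0.001)]]
```

Emit:
move_arm --motion '[[[-43,-23,20,0],[-43,-23,20,0],[-43,-23,20,0],[-43,-23,20,0],[-43,-23,20,0]]]' --hand 85

```text
clock: 0.78
tcp_pos: [0.3401, 0.4361, 0.3041]
tool_rot: [0.408, 3.115, 0.0]
contact_force: [0.7, 1.9, -0.2]
grip_width: 0.085
gripper_force: 0.0
```

Emit:
move_arm --motion '[[[-42,-23,0,0],[-42,-23,0,0],[0,0,0,0]]]'

```text
clock: 1.15
tcp_pos: [0.4104, 0.3692, 0.3045]
tool_rot: [0.415, 3.114, -0.001]
contact_force: [0.2, -0.3, -0.6]
grip_width: 0.085
gripper_force: 0.0
```

```bash
sed -i 's/round(d\[0\]\*c+d\[1\]\*s,1),round(d\[0\]\*s-d\[1\]\*c,1),round(-d\[2\],1),round(dt\/n,3)/*[float(round(v,1)) for v in (d[0]*c+d[1]*s,d[0]*s-d[1]*c,-d[2])],float(round(dt\/n,3))/' h.py
python3 - <<'E'
from meas import *
im,d,c=cap("wrist","w1")
P=cloud(d,c); rects(im,d,c,np.ones(d.shape,bool),.012,.05,500,P)
im,d,c=cap("top","top1")
plan((410,372,190,166))
E
```

```text
px [222.  32.] n 4408 z [0.0251 0.0301 0.0318] ctr [287.5 337.4] size [65.  44.5] ang 4.4
px [322. 199.] n 8015 z [0.0285 0.0308 0.032 ] ctr [425.8 368.4] size [ 44.  130.4] ang 76.3
px [138. 237.] n 6263 z [0.0225 0.0307 0.032 ] ctr [411.3 222.6] size [44.8 88.2] ang 81.1
px [ 14. 315.] n 1748 z [0.0147 0.0264 0.0321] ctr [442.3  93.6] size [27.4 64.5] ang 76.9
t 1.25 tcp [0.4086 0.3709 0.3045] rot [-0.411 -3.114  0.   ] q [ 0.72  0.46  1.86  0.    0.83 -0.59] w 0.0851 F [0.9 0.2 0.1]
-> (410, 372, 190, 166) 2 [[-0.5, 0.7, 57.3, -0.009], [-0.5, 0.7, 57.2, -0.009]]
```

View pics/w1.png

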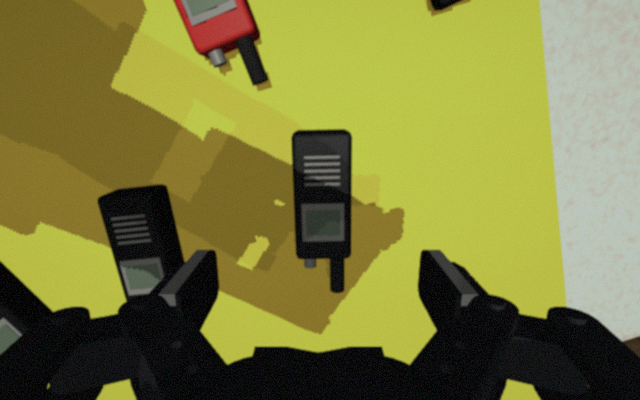

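The wrist view shows radio_a centred at (322,195), with its antenna at (337,275) and its top at 31 mm. The fingers sit symmetrically around it, and the size and yaw match. I'll descend and grip, and check top1 for hidden radios.

Emit:
move_arm --motion '[[[-2,1,57,0],[0,0,57,0],[0,0,0,0]]]'

```text
clock: 1.62
tcp_pos: [0.4081, 0.3711, 0.1867]
tool_rot: [-0.405, -3.109, 0.011]
contact_force: [0.8, -0.4, 0.3]
grip_width: 0.0852
gripper_force: 0.0
```

Emit:
move_arm --motion '[[[0,0,0,0],[0,0,0,0],[0,0,0,0],[0,0,0,0],[0,0,0,0]]]' --hand 20

```text
clock: 2.25
tcp_pos: [0.4113, 0.3725, 0.1937]
tool_rot: [0.408, 3.112, 0.006]
contact_force: [-2.2, 1.3, 8.7]
grip_width: 0.0419
gripper_force: 60.4
```

Run:
```python
from meas import *
im,d,c=load("top1"); P=cloud(d,c); roi=(P[...,0]>0.05)&(P[...,0]<.62)&(abs(P[...,1])<.65)
rects(im,d,c,roi,.012,.045,60,P)
im,d,c=load("w1"); P=cloud(d,c); print(P[3,445],P[10,440])
# rack bay centres & placement
ps=np.radians(-3.7); rc=np.array([648.5,8.2])
bay=[rc+b*np.array([-np.sin(ps),np.cos(ps)]) for b in(117,39,-39,-117)]; print(np.round(bay,1))
x,y=bay[0]
plan((411,372,290,166),(x,y,290,176.3),(x,y,200,176.3))
```

```text
px [325. 184.] n 327 z [0.0131 0.0167 0.0208] ctr [599.1  11.6] size [315.6  45.7] ang 88.2
px [354. 228.] n 322 z [0.0187 0.0274 0.0324] ctr [466.  -79.7] size [145.  29.] ang 22.2
px [301. 231.] n 550 z [0.0258 0.0309 0.0353] ctr [456.4  76.8] size [128.9  47.5] ang 20.1
px [253. 240.] n 570 z [0.0247 0.0305 0.0355] ctr [432.1 217.1] size [ 45.3 130.9] ang 81.2
px [207. 229.] n 173 z [0.0235 0.0301 0.0354] ctr [455.  358.8] size [64.  38.3] ang 36.8
px [541. 278.] n 118 z [0.0166 0.0305 0.0431] ctr [ 297.8 -638.3] size [20.8 79.7] ang 89.8
px [130. 311.] n 2233 z [0.0176 0.0224 0.0271] ctr [213.7 587.3] size [151.7 145.8] ang 8.3
px [328. 357.] n 903 z [0.0126 0.0148 0.0187] ctr [79.1  0.2] size [ 57.3 214.6] ang 0.3
[0.30293373 0.48804683 0.01917393] [0.30445538 0.48846686 0.00754892]
[[ 656.1  125. ]
 [ 651.    47.1]
 [ 646.   -30.7]
 [ 640.9 -108.6]]
t 2.25 tcp [0.4113 0.3725 0.1937] rot [0.408 3.112 0.006] q [ 0.71  0.64  1.88  0.    0.61 -0.6 ] w 0.0419 F [-2.2  1.3  8.7]
-> (411, 372, 290, 166) 2 [[0.1, -0.3, -48.2, -0.008], [0.1, -0.3, -48.1, -0.008]]
-> (np.float64(656.0502800655961), np.float64(124.95612733784495), 290, 176.3) 6 [[-49.6, -30.1, -0.0, -0.03], [-48.7, -31.5, -0.0, -0.03], [-47.7, -32.9, -0.0, -0.03], [-46.7, -34.4, -0.0, -0.03], [-45.6, -35.8, -0.0, -0.03], [-44.6, -37.1, -0.0, -0.03]]
-> (np.float64(656.0502800655961), np.float64(124.95612733784495), 200, 176.3) 2 [[0.0, -0.0, 45.0, -0.0], [0.0, -0.0, 45.0, -0.0]]
```

Emit:
move_arm --motion '[[[0,0,4,0],[0,0,2,0],[0,0,0,0]]]' --hand 65

```text
clock: 2.62
tcp_pos: [0.4107, 0.3716, 0.1848]
tool_rot: [0.409, 3.115, 0.0]
contact_force: [0.5, 0.0, -1.0]
grip_width: 0.0652
gripper_force: 0.0
```

Emit:
move_arm --motion '[[[0,0,0,0],[0,0,0,0],[0,0,0,0],[0,0,0,0]]]' --hand 20

```text
clock: 3.12
tcp_pos: [0.4108, 0.3718, 0.1851]
tool_rot: [0.408, 3.115, 0.001]
contact_force: [-0.3, -0.4, 5.8]
grip_width: 0.0425
gripper_force: 62.0
```

Emit:
move_arm --motion '[[[0,0,-50,0],[0,0,-50,0],[-49,-31,0,-0.03],[-48,-32,0,-0.03],[-47,-34,0,-0.03]]]'

```text
clock: 3.75
tcp_pos: [0.5294, 0.243, 0.2845]
tool_rot: [-0.265, -3.13, 0.0]
contact_force: [0.0, 0.2, -2.5]
grip_width: 0.0427
gripper_force: 62.9
```

Run:
```python
from meas import *
im,d,c=cap("wrist","w2")
plan((656,125,290,176.3),(656,125,198,176.3))
# seen radio in the tool frame
P=cloud(d,c); p,th,M=pose(); Q=(P*1000-p)@M; k=(Q[...,2]>120)&(Q[...,2]<185)&(abs(Q[...,1])<24)&(Q[...,0]>-100)&(Q[...,0]<80)
q=Q[k]; print(len(q),np.round(np.percentile(q,[1,50,99],axis=0),1)); print(cv2.minAreaRect(q[:,:2].astype(np.float32)))
```

```text
t 3.8 tcp [0.5336 0.2386 0.2848] rot [ 2.670e-01  3.127e+00 -2.000e-03] q [ 0.4   0.52  1.8  -0.    0.82 -1.  ] w 0.0426 F [ 5.4 -2.8 -2.6]
-> (656, 125, 290, 176.3) 3 [[-46.6, -30.4, -1.7, -0.035], [-45.6, -32.0, -1.8, -0.035], [-44.3, -33.6, -1.7, -0.035]]
-> (656, 125, 198, 176.3) 2 [[-0.0, -0.0, 46.0, -0.0], [-0.0, -0.0, 46.0, -0.0]]
22364 [[-27.  -22.7 126. ]
 [ 17.5   1.4 154.3]
 [ 55.1  23.5 171.3]]
((12.214118957519531, 0.0042362213134765625), (47.98372268676758, 86.14166259765625), 89.99907684326172)
```

View pics/w2.png

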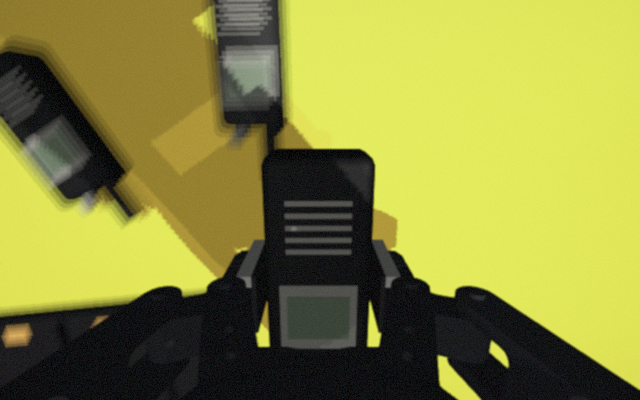

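The wrist view shows the radio held straight between the pads, with its body at (318,250) and its rear end level. I'll move it over bay 1 and lower it.

Emit:
move_arm --motion '[[[-46,-31,-2,-0.035],[-45,-32,-2,-0.035],[-44,-33,0,-0.035],[0,0,0,0]]]'

```text
clock: 4.3
tcp_pos: [0.6517, 0.1279, 0.2882]
tool_rot: [0.109, 3.138, -0.0]
contact_force: [-0.6, 1.2, -2.9]
grip_width: 0.0423
gripper_force: 62.8
```

Run:
```python
from meas import *
im,d,c=cap("wrist","w3"); P=cloud(d,c)
im2,d2,c2=cap("side","side3")
plan((656,125,194,176.3))
# rack wall tops from wrist: fit
k=(P[...,2]>.0125)&(P[...,2]<.022)&(P[...,0]>.56)&(P[...,0]<.74)
q=P[k]; print(len(q),np.round(np.percentile(q,[1,50,99],axis=0),4)); print(cv2.minAreaRect((q[:,:2]*1000).astype(np.float32)))
v=cv2.resize(im,None,fx=1,fy=1); cv2.imwrite("pics/w3.png",v)
```

```text
t 4.4 tcp [0.6491 0.1303 0.2877] rot [-0.106 -3.138  0.   ] q [ 0.18  0.62  1.61  0.    0.92 -1.32] w 0.0425 F [-0.3 -0.4 -2.5]
-> (656, 125, 194, 176.3) 2 [[-3.6, -2.4, 46.8, -0.001], [-3.7, -2.4, 46.9, -0.001]]
9242 [[ 0.5787 -0.1212  0.0127]
 [ 0.6132  0.0071  0.0161]
 [ 0.7117  0.1705  0.0182]]
((664.953125, 20.360000610351562), (295.55535888671875, 163.49510192871094), 86.45088958740234)
```

View pics/w3.png

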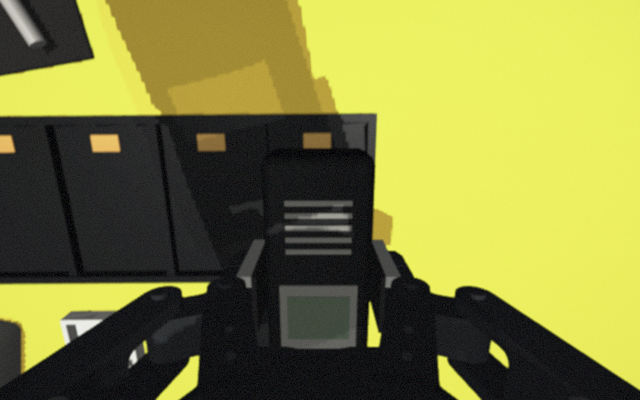

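The wrist view shows the rack's near +y outer corner at (376,114) and the near edge at (100,117). The radio sits a little near-side of the bay. I'll check these points against the rack pose.

Run:
```python
from meas import *
im,d,c=load("w3")
q=atz(c,[(376,114),(100,117),(5,117),(365,126),(267,126)],.016)*1000; print(np.round(q[:,:2],1))
ps=np.radians(-3.7); ex=np.array([np.cos(ps),np.sin(ps)]); ey=np.array([-ex[1],ex[0]])
print("centre from corner",q[0,:2]+65*ex-159*ey, "yaw",np.degrees(np.arctan2(*(q[0]-q[2])[[1,0]]))-90)
```

```text
[[592.9 173.1]
 [581.5 -19.2]
 [576.9 -85.3]
 [600.6 165.2]
 [595.8  96.4]]
centre from corner [647.52759449  10.2078986 ] yaw -3.5528714260577914
```

Emit:
move_arm --motion '[[[-7,-4,46,0],[0,0,30,0],[0,0,18,0],[0,0,0,0]]]'

```text
clock: 4.9
tcp_pos: [0.6555, 0.1272, 0.1939]
tool_rot: [-0.102, -3.138, 0.001]
contact_force: [-0.0, -0.3, -2.0]
grip_width: 0.0427
gripper_force: 62.8
```

Emit:
move_arm --motion '[[[0,0,0,0],[0,0,0,0],[0,0,0,0]]]' --hand 62

```text
clock: 5.28
tcp_pos: [0.6566, 0.1264, 0.1958]
tool_rot: [0.103, 3.138, 0.001]
contact_force: [0.4, -0.8, -0.3]
grip_width: 0.0622
gripper_force: 0.0
```

Emit:
move_arm --motion '[[[0,0,-50,0],[0,0,-50,0],[0,0,0,0]]]'

```text
clock: 5.65
tcp_pos: [0.658, 0.1266, 0.3]
tool_rot: [0.103, 3.131, 0.003]
contact_force: [0.5, -0.0, -0.2]
grip_width: 0.0619
gripper_force: 0.0
```

Run:
```python
from meas import *
im,d,c=cap("wrist","w4"); P=cloud(d,c); rects(im,d,c,np.ones(d.shape,bool),.024,.045,1000,P)
im,d,c=cap("top","top4"); P=cloud(d,c); roi=(P[...,0]>0.3)&(P[...,0]<.75)&(abs(P[...,1])<.5)
rects(im,d,c,roi,.023,.045,60,P)
plan((417,219,290,170.5),(417,219,186,170.5))
```

```text
px [318. 197.] n 8675 z [0.0347 0.0368 0.038 ] ctr [671.3 126.3] size [ 44.1 130.1] ang 86.2
px [288. 299.] n 1071 z [0.0266 0.0342 0.0354] ctr [761.9  91.2] size [69.8 48.6] ang 3.3
px [404. 137.] n 492 z [0.0306 0.0389 0.0434] ctr [ 725.6 -226.1] size [173.4  48.7] ang 90.0
px [356. 232.] n 235 z [0.0246 0.0282 0.0328] ctr [443.6 -86.2] size [98.5 24. ] ang 22.3
t 5.75 tcp [0.6562 0.1263 0.2956] rot [1.030e-01 3.138e+00 1.000e-03] q [ 0.17  0.61  1.59  0.    0.93 -1.33] w 0.0621 F [-0.3 -0.8  0.3]
-> (417, 219, 290, 170.5) 5 [[49.0, 15.3, 1.1, 0.02], [49.2, 14.4, 1.2, 0.02], [49.5, 13.4, 1.1, 0.02], [49.8, 12.4, 1.1, 0.02], [50.1, 11.4, 1.1, 0.02]]
-> (417, 219, 186, 170.5) 2 [[-0.0, -0.0, 52.0, -0.0], [-0.0, -0.0, 52.0, -0.0]]
```

Emit:
move_arm --motion '[[[49,15,0,0.02],[49,14,0,0.02],[50,13,0,0.02],[50,12,0,0.02],[50,12,0,0.02]]]' --hand 85

```text
clock: 6.38
tcp_pos: [0.4144, 0.2182, 0.2935]
tool_rot: [-0.262, -3.128, 0.002]
contact_force: [-0.4, -0.1, 0.9]
grip_width: 0.0848
gripper_force: 0.0
```

Emit:
move_arm --motion '[[[0,0,0,0],[0,0,0,0]]]'

```text
clock: 6.62
tcp_pos: [0.4166, 0.2183, 0.2942]
tool_rot: [-0.259, -3.13, 0.001]
contact_force: [0.4, 0.4, -0.5]
grip_width: 0.0849
gripper_force: 0.0
```

Run:
```python
from meas import *
im,d,c=cap("wrist","w5"); P=cloud(d,c); rects(im,d,c,np.ones(d.shape,bool),.012,.05,1000,P)
plan((417,219,185,170.5))
```

```text
px [322. 203.] n 8593 z [0.0286 0.0308 0.032 ] ctr [432.5 218.5] size [ 44.2 130.9] ang 81.0
px [130. 243.] n 6007 z [0.0213 0.0306 0.0319] ctr [428.9  71.7] size [72.3 44.7] ang 20.1
t 6.67 tcp [0.4172 0.2182 0.2943] rot [ 0.26   3.131 -0.   ] q [ 0.46  0.38  2.04 -0.    0.73 -0.95] w 0.0849 F [ 0.8 -0.3  0.5]
-> (417, 219, 185, 170.5) 2 [[0.2, 0.4, 54.7, -0.0], [0.1, 0.4, 54.6, -0.0]]
```

Emit:
move_arm --motion '[[[0,2.5,55,0],[0,0,54,0],[0,0,0,0]]]'

```text
clock: 7.05
tcp_pos: [0.4161, 0.2194, 0.1819]
tool_rot: [-0.261, -3.123, 0.008]
contact_force: [-0.5, -0.1, 0.1]
grip_width: 0.0852
gripper_force: 0.0
```

Emit:
move_arm --motion '[[[0,0,0,0],[0,0,0,0],[0,0,0,0],[0,0,0,0],[0,0,0,0]]]' --hand 20

```text
clock: 7.68
tcp_pos: [0.4179, 0.2211, 0.1883]
tool_rot: [0.26, 3.127, 0.004]
contact_force: [-0.1, -1.9, 8.9]
grip_width: 0.043
gripper_force: 60.8
```

Emit:
move_arm --motion '[[[0,0,-50,0],[0,0,-50,0],[0,0,0,0]]]'

```text
clock: 8.05
tcp_pos: [0.4182, 0.2213, 0.2905]
tool_rot: [0.259, 3.122, 0.008]
contact_force: [0.3, 1.2, -3.2]
grip_width: 0.0426
gripper_force: 63.0
```

Run:
```python
from meas import *
plan((650.5,48,285,176.4),(650.5,48,194,176.4))
```

```text
t 8.05 tcp [0.4182 0.2213 0.2905] rot [0.259 3.122 0.008] q [ 0.46  0.38  2.04 -0.    0.71 -0.94] w 0.0426 F [ 0.3  1.2 -3.2]
-> (650.5, 48, 285, 176.4) 5 [[-51.5, -26.5, 1.1, -0.021], [-51.0, -27.6, 1.1, -0.021], [-50.4, -28.7, 1.1, -0.021], [-49.8, -29.7, 1.1, -0.021], [-49.1, -30.8, 1.1, -0.021]]
-> (650.5, 48, 194, 176.4) 2 [[-0.0, 0.0, 45.5, 0.001], [-0.0, 0.0, 45.5, 0.001]]
```

Emit:
move_arm --motion '[[[-51,-27,0,-0.021],[-51,-28,0,-0.021],[-50,-28,0,-0.021],[-50,-30,0,-0.021],[-50,-31,0,-0.021]]]'

```text
clock: 8.68
tcp_pos: [0.6502, 0.0453, 0.2855]
tool_rot: [-0.095, -3.14, -0.0]
contact_force: [1.3, 0.4, -1.8]
grip_width: 0.0423
gripper_force: 62.9
```

Emit:
move_arm --motion '[[[0,0,0,0],[0,0,0,0]]]'

```text
clock: 8.93
tcp_pos: [0.6484, 0.0466, 0.285]
tool_rot: [-0.097, -3.138, -0.0]
contact_force: [-0.8, -0.1, -2.6]
grip_width: 0.0425
gripper_force: 62.9
```

Run:
```python
from meas import *
im,d,c=cap("wrist","w6"); P=cloud(d,c); p,th,M=pose(); Q=(P*1000-p)@M
k=(Q[...,2]>150)&(Q[...,2]<162)&(abs(Q[...,1])<20)&(Q[...,0]>0); q=Q[k]; print(np.round(np.percentile(q,[1,50,99],axis=0),1))
plan((650.5,48,196,176.4))
```

```text
[[ 6.000e-01 -1.950e+01  1.560e+02]
 [ 2.770e+01  1.000e-01  1.576e+02]
 [ 5.040e+01  1.960e+01  1.608e+02]]
t 8.97 tcp [0.6481 0.0471 0.2851] rot [-0.095 -3.138  0.   ] q [ 0.05  0.6   1.64  0.    0.9  -1.46] w 0.0427 F [-0.7  0.4 -1.9]
-> (650.5, 48, 196, 176.4) 2 [[-1.2, 0.5, 44.5, 0.001], [-1.2, 0.5, 44.6, 0.001]]
```

Emit:
move_arm --motion '[[[-2.5,1,45,0],[0,0,30,0],[0,0,14,0],[0,0,0,0]]]'

```text
clock: 9.48
tcp_pos: [0.6511, 0.0482, 0.1964]
tool_rot: [-0.094, -3.138, 0.0]
contact_force: [-1.2, 0.8, -2.9]
grip_width: 0.0426
gripper_force: 63.4
```

Emit:
move_arm --motion '[[[0,0,0,0],[0,0,0,0],[0,0,0,0]]]' --hand 62

```text
clock: 9.85
tcp_pos: [0.6523, 0.0475, 0.1977]
tool_rot: [0.096, 3.138, 0.0]
contact_force: [-0.3, -0.4, -1.3]
grip_width: 0.0617
gripper_force: 0.0
```

Emit:
move_arm --motion '[[[0,0,-50,0],[0,0,-50,0],[0,0,0,0]]]'

```text
clock: 10.22
tcp_pos: [0.6536, 0.0475, 0.3018]
tool_rot: [0.095, 3.131, 0.001]
contact_force: [0.3, 0.2, -0.2]
grip_width: 0.0621
gripper_force: 0.0
```

Run:
```python
from meas import *
im,d,c=cap("wrist","w7"); P=cloud(d,c); rects(im,d,c,np.ones(d.shape,bool),.024,.045,1000,P)
plan((442,74,290,200))
```

```text
px [321. 204.] n 9568 z [0.0339 0.0367 0.0379] ctr [692.7  57.9] size [193.7  66.1] ang 12.3
px [426. 188.] n 8060 z [0.0349 0.0369 0.038 ] ctr [662.2 126.1] size [ 45.  112.3] ang 85.3
px [ 29. 328.] n 3745 z [0.029  0.0405 0.0421] ctr [ 743.9 -202.7] size [53.9 89.1] ang 32.9
t 10.28 tcp [0.6526 0.0475 0.2994] rot [9.500e-02 3.135e+00 1.000e-03] q [ 0.05  0.59  1.63  0.    0.92 -1.46] w 0.062 F [-0.7 -0.4 -0.4]
-> (442, 74, 290, 200) 4 [[53.0, 3.4, 2.3, -0.102], [52.3, 8.8, 2.4, -0.102], [51.2, 14.1, 2.3, -0.102], [49.4, 19.2, 2.4, -0.102]]
```

Radio_b is docked: its top is at 36.8 mm, though its outline merges with the housing behind it. On to radio_c.

Emit:
move_arm --motion '[[[53,3,0,-0.102],[52,9,0,-0.102],[51,14,0,-0.102],[50,19,0,-0.102],[0,0,0,0]]]' --hand 85

```text
clock: 10.9
tcp_pos: [0.4368, 0.0734, 0.2953]
tool_rot: [0.544, -3.087, -0.0]
contact_force: [0.4, -0.4, 0.8]
grip_width: 0.0851
gripper_force: 0.0
```

Run:
```python
from meas import *
im,d,c=cap("wrist","w8"); P=cloud(d,c); rects(im,d,c,np.ones(d.shape,bool),.012,.05,1000,P)
plan((442,74,185,200))
```

```text
px [108. 143.] n 6948 z [0.018  0.0279 0.0294] ctr [465.7 -75.9] size [145.1  25.7] ang 21.5
px [317. 212.] n 8407 z [0.0285 0.0308 0.032 ] ctr [456.6  80.5] size [130.3  44.1] ang 20.0
px [ 48. 290.] n 1885 z [0.0131 0.0164 0.0175] ctr [ 612.7 -100.2] size [95.5 77.3] ang 86.9
t 10.95 tcp [0.4395 0.0735 0.296 ] rot [ 0.543 -3.092 -0.   ] q [ 0.14  0.34  2.09  0.    0.71 -1.78] w 0.0851 F [-0.   0.3  1.4]
-> (442, 74, 185, 200) 2 [[-1.3, -0.2, 55.5, -0.001], [-1.2, -0.2, 55.5, -0.001]]
```

Emit:
move_arm --motion '[[[-2,1,55,0],[0,0,55,0],[0,0,0,0]]]'

```text
clock: 11.32
tcp_pos: [0.4418, 0.0747, 0.1827]
tool_rot: [0.54, -3.085, -0.0]
contact_force: [-0.4, -0.3, 1.2]
grip_width: 0.085
gripper_force: 0.0
```

Emit:
move_arm --motion '[[[0,0,0,0],[0,0,0,0],[0,0,0,0],[0,0,0,0],[0,0,0,0]]]' --hand 20

```text
clock: 11.95
tcp_pos: [0.4438, 0.0752, 0.1893]
tool_rot: [-0.542, 3.089, -0.0]
contact_force: [0.2, -1.5, 9.5]
grip_width: 0.0425
gripper_force: 60.6
```

Emit:
move_arm --motion '[[[0,0,-50,0],[0,0,-50,0],[0,0,0,0]]]'

```text
clock: 12.32
tcp_pos: [0.4441, 0.0753, 0.2913]
tool_rot: [-0.541, 3.084, -0.001]
contact_force: [0.5, 0.8, -3.9]
grip_width: 0.0424
gripper_force: 63.8
```

Run:
```python
from meas import *
plan((646,-30,285,176.4),(646,-30,196,176.4))
```

```text
t 12.32 tcp [0.4441 0.0753 0.2913] rot [-5.410e-01  3.084e+00 -1.000e-03] q [ 0.14  0.36  2.09 -0.    0.69 -1.78] w 0.0424 F [ 0.5  0.8 -3.9]
-> (646, -30, 285, 176.4) 4 [[-38.5, -41.9, 1.6, 0.102], [-42.6, -37.8, 1.6, 0.102], [-46.2, -33.3, 1.5, 0.102], [-49.4, -28.3, 1.6, 0.102]]
-> (646, -30, 196, 176.4) 2 [[0.0, -0.0, 44.5, 0.001], [0.0, -0.0, 44.5, 0.001]]
```

Emit:
move_arm --motion '[[[-39,-42,0,0.102],[-43,-38,0,0.102],[-46,-33,0,0.102],[-50,-28,0,0.102],[0,0,0,0]]]'

```text
clock: 12.95
tcp_pos: [0.6487, -0.0315, 0.2864]
tool_rot: [0.1, 3.136, -0.001]
contact_force: [0.0, 1.2, -3.4]
grip_width: 0.042
gripper_force: 63.7
```

Emit:
move_arm --motion '[[[0,0,0,0]]]'

```text
clock: 13.08
tcp_pos: [0.645, -0.0296, 0.2856]
tool_rot: [-0.095, -3.138, -0.0]
contact_force: [-1.0, -0.2, -3.5]
grip_width: 0.042
gripper_force: 63.7
```

Run:
```python
from meas import *
im,d,c=cap("wrist","w9"); P=cloud(d,c); p,th,M=pose(); Q=(P*1000-p)@M
k=(Q[...,2]>150)&(Q[...,2]<165)&(abs(Q[...,1])<20)&(Q[...,0]>0); q=Q[k]; print(np.round(np.percentile(q,[1,50,99],axis=0),1))
plan((646,-30,197,176.4))
```

```text
[[ 7.000e-01 -1.960e+01  1.571e+02]
 [ 2.850e+01 -1.000e-01  1.587e+02]
 [ 5.180e+01  1.960e+01  1.624e+02]]
t 13.12 tcp [ 0.6447 -0.0293  0.2858] rot [-0.094 -3.138 -0.   ] q [-0.06  0.6   1.65  0.    0.89 -1.57] w 0.0424 F [-0.2  0.5 -2.5]
-> (646, -30, 197, 176.4) 2 [[-0.7, -0.3, 44.4, 0.001], [-0.7, -0.4, 44.4, 0.001]]
```

Emit:
move_arm --motion '[[[-2.5,0,45,0],[0,0,30,0],[0,0,14,0],[0,0,0,0]]]'

```text
clock: 13.62
tcp_pos: [0.648, -0.0292, 0.1975]
tool_rot: [-0.094, -3.139, -0.0]
contact_force: [0.4, 0.0, -2.0]
grip_width: 0.0424
gripper_force: 64.4
```

Emit:
move_arm --motion '[[[0,0,0,0],[0,0,0,0],[0,0,0,0]]]' --hand 62

```text
clock: 14.0
tcp_pos: [0.6488, -0.0298, 0.1986]
tool_rot: [0.095, 3.139, -0.0]
contact_force: [-0.4, 1.0, -1.2]
grip_width: 0.0622
gripper_force: 0.0
```

Emit:
move_arm --motion '[[[0,0,-50,0],[0,0,-50,0],[0,0,0,0]]]'

```text
clock: 14.38
tcp_pos: [0.6502, -0.0299, 0.3028]
tool_rot: [0.095, 3.131, -0.0]
contact_force: [0.2, -0.7, -0.2]
grip_width: 0.0621
gripper_force: 0.0
```

Run:
```python
from meas import *
im,d,c=cap("wrist","w10"); P=cloud(d,c); rects(im,d,c,P[...,0]<.745,.024,.045,1000,P)
# post approach: tool y radial or tangential?
plan((563,-333,330,196.4))
```

```text
px [424. 185.] n 8213 z [0.0349 0.0369 0.0381] ctr [657.5  47.3] size [ 44.7 115.5] ang 85.9
px [319. 193.] n 8576 z [0.0346 0.0368 0.038 ] ctr [661.3 -29.9] size [ 44.1 130.4] ang 86.6
px [530. 194.] n 9678 z [0.0313 0.0367 0.038 ] ctr [671.5 126. ] size [ 44.7 130.5] ang 86.1
px [ 41. 303.] n 4200 z [0.0286 0.04   0.0415] ctr [ 722.7 -248.6] size [85.3 44.7] ang 89.6
t 14.43 tcp [ 0.6492 -0.0299  0.3003] rot [ 0.095  3.135 -0.   ] q [-0.06  0.58  1.64 -0.    0.92 -1.57] w 0.0621 F [ 0.6 -0.5 -0.2]
-> (563, -333, 330, 196.4) 6 [[11.3, -51.3, -4.9, -0.058], [14.2, -50.6, -5.0, -0.058], [17.1, -49.6, -4.9, -0.058], [20.0, -48.6, -5.0, -0.058], [22.8, -47.3, -4.9, -0.058], [25.4, -46.0, -5.0, -0.058]]
```

View pics/w10.png

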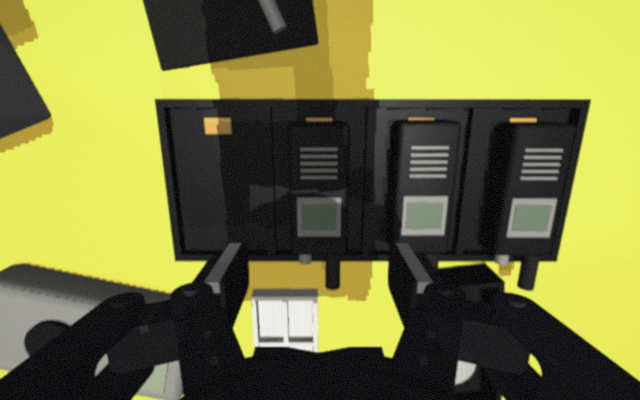

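The wrist view shows three radios docked in the bays at (320,180), (425,180) and (535,185), with antennas pointing away. Radio_b's antenna is close to the housing at (470,280), so I'll check that once the arm is clear, on the way to the turret.

Emit:
move_arm --motion '[[[11,-51,-6,-0.058],[14,-51,-6,-0.058],[17,-50,-6,-0.058],[20,-49,-6,-0.058],[23,-47,-6,-0.058]]]' --hand 60

```text
clock: 15.05
tcp_pos: [0.576, -0.2844, 0.3264]
tool_rot: [0.362, -3.119, -0.002]
contact_force: [0.7, -0.8, -0.1]
grip_width: 0.0597
gripper_force: 0.0
```

Emit:
move_arm --motion '[[[0,0,0,0],[0,0,0,0]]]'

```text
clock: 15.3
tcp_pos: [0.5767, -0.2827, 0.3265]
tool_rot: [0.357, -3.12, -0.002]
contact_force: [-1.1, 1.6, 0.3]
grip_width: 0.0601
gripper_force: 0.0
```

Run:
```python
from meas import *
im,d,c=cap("wrist","w11"); P=cloud(d,c)
k=(P[...,2]>.135)&(P[...,2]<.165)&(P[...,0]>.44)&(P[...,0]<.62)&(P[...,1]<-.25)&(P[...,1]>-.42); q=P[k]; print("post",len(q),np.median(q,0) if len(q) else 0, cv2.minEnclosingCircle((q[:,:2]*1000).astype(np.float32)) if len(q) else 0)
cv2.imwrite("pics/w11.png",im)
im,d,c=cap("top","top11"); P=cloud(d,c); rects(im,d,c,(P[...,0]>.3)&(abs(P[...,1])<.5),.024,.045,50,P)
a=cv2.resize(im[80:210,250:400],None,fx=4,fy=4,interpolation=cv2.INTER_CUBIC)
b=cv2.resize(load("top0")[0][80:210,250:400],None,fx=4,fy=4,interpolation=cv2.INTER_CUBIC)
g=np.vstack([a[:300],b[:300]]); cv2.imwrite("pics/cmp11.png",g)
st()
```

```text
post 2664 [ 0.56436354 -0.33006924  0.15274402] ((567.9452514648438, -296.2904052734375), 47.1978759765625)
px [307. 149.] n 715 z [0.03   0.0355 0.0404] ctr [734.6  71.1] size [281.8  80. ] ang 9.7
px [399. 128.] n 1216 z [0.0344 0.0401 0.0438] ctr [ 763.2 -229.9] size [171.8  87.8] ang 73.3
px [285. 161.] n 515 z [0.0311 0.0368 0.0414] ctr [670.7 124.2] size [ 44.6 130.9] ang 86.3
px [336. 163.] n 509 z [0.0319 0.0364 0.0411] ctr [660.8 -31.8] size [ 43.8 129.7] ang 86.6
t 15.4 tcp [ 0.5771 -0.2818  0.3268] rot [ 3.60e-01 -3.12e+00 -2.00e-03] q [-0.47  0.54  1.64  0.    0.96 -2.27] w 0.0603 F [0.3 0.3 0.4]
```

View pics/cmp11.png

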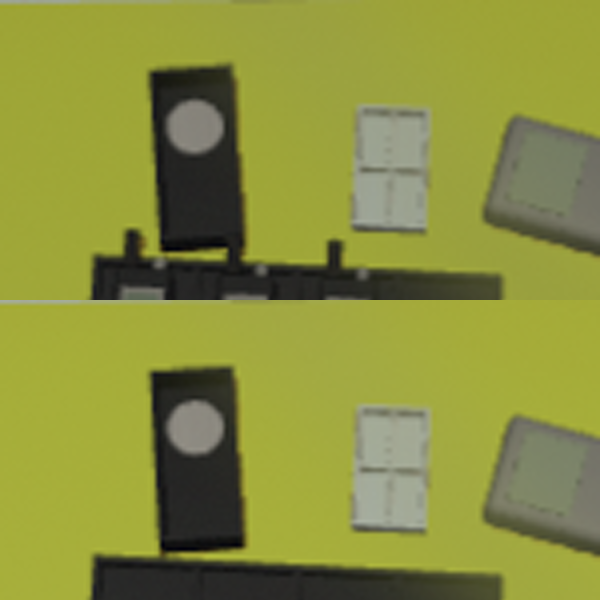

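View pics/w11.png

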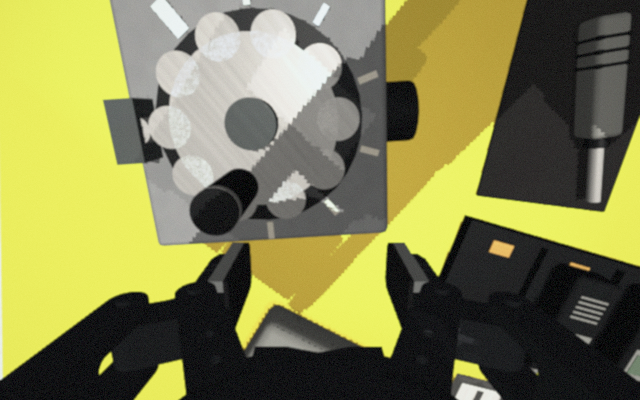

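The top comparison shows the housing unmoved at (205,250), with radio_b's antenna tip right beside it at (233,243). The wrist view shows the post top at (214,212), the axis cap at (250,123), the zero bar at (170,18), and console corners at (160,243) and (386,231).

Run:
```python
from meas import *
im,d,c=load("w11"); P=cloud(d,c)*1000
post=atz(c,[(214,212)],.152)[0]*1000; print("post",post,"depth pt",P[212,214])
cap_=P[123,250]; print("cap",cap_, P[118,245])
ax=atz(c,[(250,123)],cap_[2]/1000)[0]*1000
co=atz(c,[(160,243),(386,231)],.08)*1000; print("corners",co)
e=co[1]-co[0]; yaw=np.degrees(np.arctan2(-e[1],-e[0])); print("len",np.linalg.norm(e),"yaw",yaw)
r=post-ax; print("r",np.hypot(r[0],r[1]),"ang",np.degrees(np.arctan2(r[1],r[0])))
y=np.radians(yaw); ex=np.array([np.cos(y),np.sin(y)]); ey=np.array([-ex[1],ex[0]])
print("centre",(co[0]-0)[:2]-80*ex-80*ey, "axis",ax)
v=(-.942-(np.arctan2(r[1],r[0])-y))%(2*np.pi); print("v",v,v/.6283)
bar=atz(c,[(170,18),(247,2),(320,13),(368,76),(369,152),(333,207),(271,230)],.08)*1000
for b in bar: print(np.round(b,1), round((-.942-(np.arctan2(*(b-ax)[[1,0]])-y))/.6283%10,2))
```

```text
post [ 566.21183219 -332.13414538  152.        ] depth pt [ 565.86771074 -331.91304064  152.9118934 ]
cap [ 527.79236414 -331.01725324  108.64140833] [ 525.66177324 -333.77897856  110.37414784]
corners [[ 623.99031374 -382.5736164    80.        ]
 [ 580.40971488 -233.01566433   80.        ]]
len 155.77820650906185 yaw -73.75408507259348
r 38.43569919869447 ang -1.6651762922739441
centre [ 524.80388439 -328.14887724] axis [ 527.79236414 -331.01725324  108.64140833]
v 4.082996494793161 6.498482404572912
[ 482.  -391.8   80. ] 9.98
[ 463.7 -349.7   80. ] 1.0
[ 459.7 -307.5   80. ] 1.98
[ 486.7 -271.4   80. ] 2.99
[ 531.  -258.6   80. ] 4.02
[ 571.9 -272.4   80. ] 4.98
[ 597.4 -309.8   80. ] 5.98
```

Emit:
move_arm --motion '[[[0,0,0,0.18],[0,0,0,0.18],[0,0,0,0.18],[0,0,0,0.18],[0,0,0,0.18]]]'

```text
clock: 16.02
tcp_pos: [0.5776, -0.2813, 0.3273]
tool_rot: [-1.04, -2.964, -0.0]
contact_force: [0.7, 0.3, -0.3]
grip_width: 0.06
gripper_force: 0.0
```

Emit:
move_arm --motion '[[[0,0,0,0.18],[0,0,0,0.18],[0,0,0,0.18],[0,0,0,0.18],[0,0,0,0.18]]]'

```text
clock: 16.65
tcp_pos: [0.5776, -0.2813, 0.3273]
tool_rot: [-2.225, -2.216, 0.0]
contact_force: [-1.1, 0.9, 0.4]
grip_width: 0.0602
gripper_force: 0.0
```

Emit:
move_arm --motion '[[[0,0,0,0.18],[0,0,0,0.18],[0,0,0,0.18],[0,0,0,0.18],[0,0,0,0.18]]]'

```text
clock: 17.27
tcp_pos: [0.5776, -0.2813, 0.3273]
tool_rot: [-2.968, -1.028, 0.001]
contact_force: [0.2, 0.0, -0.3]
grip_width: 0.06
gripper_force: 0.0
```

Emit:
move_arm --motion '[[[0,0,0,0.18],[0,0,0,0.18],[0,0,0,0.18],[0,0,0,0.16],[0,0,0,0]]]'

```text
clock: 17.9
tcp_pos: [0.5775, -0.2816, 0.3274]
tool_rot: [-3.141, 0.041, 0.001]
contact_force: [-0.1, -0.2, 0.3]
grip_width: 0.0601
gripper_force: 0.0
```

Run:
```python
from meas import *
plan((565.5,-332.3,325,-1.7),(565.5,-332.3,292,-1.7))
```

```text
t 17.9 tcp [ 0.5775 -0.2816  0.3274] rot [-3.141e+00  4.100e-02  1.000e-03] q [-0.47  0.54  1.64  0.    0.96  1.12] w 0.0601 F [-0.1 -0.2  0.3]
-> (565.5, -332.3, 325, -1.7) 1 [[-10.7, 51.0, 2.4, 0.004]]
-> (565.5, -332.3, 292, -1.7) 1 [[0.0, -0.0, 33.0, -0.0]]
```

Emit:
move_arm --motion '[[[0,0,-20,0],[-10.7,51,0,0],[0,0,0,0],[0,0,30,0],[0,0,25,0]]]'

```text
clock: 18.52
tcp_pos: [0.5651, -0.3331, 0.2931]
tool_rot: [3.141, -0.043, 0.001]
contact_force: [0.6, -0.6, -1.6]
grip_width: 0.0602
gripper_force: 0.0
```

Emit:
move_arm --motion '[[[0,0,0,0],[0,0,0,0],[0,0,0,0],[0,0,0,0],[0,0,0,0]]]' --hand 10

```text
clock: 19.15
tcp_pos: [0.5655, -0.3336, 0.2943]
tool_rot: [3.141, -0.046, 0.003]
contact_force: [-0.5, 2.8, 7.4]
grip_width: 0.0203
gripper_force: 59.0
```

```bash
cat >> h.py <<'E'
AX=np.array([527.5,-331.3])
def arc(a0,a1,n,r=38.):
    """rows for tool following post with twist, small chords, from commanded a0 to a1 (deg), tool x radial outward/inward"""
    st(); p,th,_=pose(); g=np.degrees(np.arctan2(*(p[:2]-AX)[::-1])); print("post ang",g,"r",np.hypot(*(p[:2]-AX)),"click",((-127.75-g)%360)/36)
    tg=[(*(AX+r*np.array([np.cos(a),np.sin(a)])),p[2],np.degrees(th)+np.degrees(a)-a0) for a in np.radians(np.linspace(a0,a1,n+1)[1:])]
    plan(*tg)
E
python3 - <<'E'
from h import *
p,th,_=pose(); g=np.degrees(np.arctan2(*(p[:2]-AX)[::-1])); arc(g,124.25,15)
E
```

```text
t 19.15 tcp [ 0.5655 -0.3336  0.2943] rot [ 3.141e+00 -4.600e-02  3.000e-03] q [-0.55  0.6   1.62  0.    0.92  1.05] w 0.0203 F [-0.5  2.8  7.4]
post ang -3.4946981795807632 r 38.02580831032517 click 6.548463838321688
t 19.15 tcp [ 0.5655 -0.3336  0.2943] rot [ 3.141e+00 -4.600e-02  3.000e-03] q [-0.55  0.6   1.62  0.    0.92  1.05] w 0.0203 F [-0.5  2.8  7.4]
-> (np.float64(565.3541464010361), np.float64(-327.9738009306535), np.float64(294.2880685976506), np.float64(6.838394815761617)) 1 [[-0.3, -5.6, -0.0, -0.149]]
-> (np.float64(564.4441765698531), np.float64(-322.40461818832296), np.float64(294.2880685976506), np.float64(15.354708027733672)) 1 [[-0.2, -5.7, -0.0, -0.148]]
-> (np.float64(562.7194944786633), np.float64(-317.03160104751043), np.float64(294.2880685976506), np.float64(23.87102123970572)) 1 [[-0.2, -5.6, -0.0, -0.149]]
-> (np.float64(560.2181337169188), np.float64(-311.9732380859644), np.float64(294.2880685976506), np.float64(32.38733445167777)) 1 [[-0.3, -5.7, -0.0, -0.149]]
-> (np.float64(556.9952555974031), np.float64(-307.34107896327845), np.float64(294.28806859765
[... 971 characters left out ...]
loat64(92.00152693548213)) 1 [[-0.3, -5.6, -0.0, -0.149]]
-> (np.float64(521.751393663288), np.float64(-293.7373386834011), np.float64(294.2880685976506), np.float64(100.51784014745418)) 1 [[-0.2, -5.6, -0.0, -0.149]]
-> (np.float64(516.2520873322852), np.float64(-295.0028312313555), np.float64(294.2880685976506), np.float64(109.03415335942623)) 1 [[-0.2, -5.7, -0.0, -0.148]]
-> (np.float64(511.00082584084043), np.float64(-297.0687678856615), np.float64(294.2880685976506), np.float64(117.5504665713983)) 1 [[-0.3, -5.6, -0.0, -0.149]]
-> (np.float64(506.1134127475874), np.float64(-299.8895895331668), np.float64(294.2880685976506), np.float64(126.06677978337034)) 1 [[-0.2, -5.7, -0.0, -0.149]]
```

Emit:
move_arm --motion '[[[-0.3,-5.6,0,-0.149],[-0.3,-5.6,0,-0.149],[-0.2,-5.6,0,-0.149],[-0.2,-5.7,0,-0.149],[-0.3,-5.6,0,-0.149]]]'

```text
clock: 19.77
tcp_pos: [0.557, -0.3074, 0.2943]
tool_rot: [2.938, 1.107, 0.003]
contact_force: [0.2, 1.9, 7.3]
grip_width: 0.02
gripper_force: 59.1
```

```bash
sed -i 's/print("->",(x,y,z,t),n,rows)/print("->",[float(round(v,1)) for v in (x,y,z,t)],n,rows)/' h.py
python3 - <<'E'
from h import *
p,th,_=pose(); g=np.degrees(np.arctan2(*(p[:2]-AX)[::-1])); arc(g,124.25,10)
E
```

```text
t 19.77 tcp [ 0.557  -0.3074  0.2943] rot [2.938 1.107 0.003] q [-0.52  0.57  1.67  0.    0.89  0.33] w 0.02 F [0.2 1.9 7.3]
post ang 39.02718296391025 r 37.9255823950672 click 5.367300473224715
t 19.77 tcp [ 0.557  -0.3074  0.2943] rot [2.938 1.107 0.003] q [-0.52  0.57  1.67  0.    0.89  0.33] w 0.02 F [0.2 1.9 7.3]
-> [553.1, -303.3, 294.3, 49.8] 1 [[-0.1, -5.6, -0.0, -0.149]]
-> [548.7, -299.8, 294.3, 58.3] 1 [[-0.2, -5.7, -0.0, -0.148]]
-> [543.8, -297.0, 294.3, 66.9] 1 [[-0.2, -5.6, -0.0, -0.149]]
-> [538.5, -294.9, 294.3, 75.4] 1 [[-0.2, -5.7, -0.0, -0.149]]
-> [533.0, -293.7, 294.3, 83.9] 1 [[-0.2, -5.6, -0.0, -0.149]]
-> [527.4, -293.3, 294.3, 92.4] 1 [[-0.2, -5.7, -0.0, -0.148]]
-> [521.8, -293.7, 294.3, 100.9] 1 [[-0.2, -5.6, -0.0, -0.149]]
-> [516.3, -295.0, 294.3, 109.5] 1 [[-0.2, -5.7, -0.0, -0.149]]
-> [511.0, -297.1, 294.3, 118.0] 1 [[-0.2, -5.6, -0.0, -0.149]]
-> [506.1, -299.9, 294.3, 126.5] 1 [[-0.2, -5.6, -0.0, -0.148]]
```

Tracking is good, so I'll continue.

Emit:
move_arm --motion '[[[-0.2,-5.6,0,-0.149],[-0.2,-5.7,0,-0.149],[-0.2,-5.6,0,-0.149],[-0.2,-5.7,0,-0.149],[-0.2,-5.6,0,-0.149]]]'

```text
clock: 20.4
tcp_pos: [0.5329, -0.2939, 0.2943]
tool_rot: [2.332, 2.101, 0.001]
contact_force: [-0.5, 0.6, 5.7]
grip_width: 0.0202
gripper_force: 59.1
```

Emit:
move_arm --motion '[[[-0.2,-5.6,0,-0.149],[-0.2,-5.7,0,-0.149],[-0.2,-5.6,0,-0.149],[-0.2,-5.7,0,-0.149],[-0.2,-5.6,0,-0.149]]]'

```text
clock: 21.02
tcp_pos: [0.5062, -0.3004, 0.2943]
tool_rot: [1.408, 2.804, -0.001]
contact_force: [2.3, -0.2, 4.9]
grip_width: 0.0204
gripper_force: 59.0
```

Run:
```python
from h import *
p,th,_=pose(); g=np.degrees(np.arctan2(*(p[:2]-AX)[::-1])); arc(g,124.25,1)
```

```text
t 21.02 tcp [ 0.5062 -0.3004  0.2943] rot [ 1.408e+00  2.804e+00 -1.000e-03] q [-0.56  0.52  1.78 -0.    0.84 -1.2 ] w 0.0204 F [ 2.3 -0.2  4.9]
post ang 124.52372391102257 r 37.56202893682934 click 2.992396558027151
t 21.02 tcp [ 0.5062 -0.3004  0.2943] rot [ 1.408e+00  2.804e+00 -1.000e-03] q [-0.56  0.52  1.78 -0.    0.84 -1.2 ] w 0.0204 F [ 2.3 -0.2  4.9]
-> [506.1, -299.9, 294.3, 126.4] 1 [[0.4, 0.2, -0.0, 0.005]]
```

Emit:
move_arm --motion '[[[0,0,0,0],[0,0,0,0],[0,0,-40,0],[0,0,-25,0],[0,0,0,0]]]' --hand 50

```text
clock: 21.65
tcp_pos: [0.5062, -0.3, 0.3596]
tool_rot: [1.417, 2.799, -0.001]
contact_force: [-0.1, 0.2, -0.1]
grip_width: 0.05
gripper_force: 0.0
```

Run:
```python
from meas import *
im,d,c=cap("wrist","w12"); P=cloud(d,c)
k=(P[...,2]>.147)&(P[...,2]<.158)&(P[...,0]>.44)&(P[...,0]<.62)&(P[...,1]<-.25)&(P[...,1]>-.42); q=P[k]*1000
r=cv2.minAreaRect(q[:,:2].astype(np.float32)); print(len(q),r); g=np.degrees(np.arctan2(*(np.array(r[0])-AX)[::-1])); print("click",((-127.75-g)%360)/36)
plan((440,-86,300,201.5))
```

```text
1261 ((505.1728820800781, -299.80712890625), (22.106515884399414, 22.280229568481445), 24.729063034057617)
click 2.9698601859105724
t 21.7 tcp [ 0.5057 -0.2998  0.3581] rot [ 1.418  2.802 -0.   ] q [-0.56  0.43  1.75 -0.    0.96 -1.19] w 0.05 F [-0.2  0.7  0.2]
-> [440.0, -86.0, 300.0, 201.5] 8 [[26.4, 9.2, 7.3, -0.164], [24.5, 13.4, 7.2, -0.164], [22.0, 17.2, 7.3, -0.164], [18.9, 20.6, 7.3, -0.164], [15.3, 23.4, 7.2, -0.164], [11.3, 25.6, 7.3, -0.164], [7.0, 27.1, 7.3, -0.164], [2.4, 27.8, 7.2, -0.164]]
```

The turret stands at click 3. Now for the probe.

Emit:
move_arm --motion '[[[26,9,0,-0.164],[25,13,0,-0.164],[22,17,8,-0.164],[19,21,10,-0.164],[15,23,10,-0.164]]]'

```text
clock: 22.32
tcp_pos: [0.4631, -0.1658, 0.3281]
tool_rot: [-0.175, -3.134, -0.001]
contact_force: [1.2, 0.0, -0.8]
grip_width: 0.0502
gripper_force: 0.0
```

Emit:
move_arm --motion '[[[11,26,10,-0.164],[7,27,10,-0.164],[2.4,28,10,-0.164],[0,0,0,0],[0,0,0,0]]]'

```text
clock: 22.95
tcp_pos: [0.4398, -0.0866, 0.2994]
tool_rot: [0.584, -3.087, 0.0]
contact_force: [0.7, -0.4, 0.1]
grip_width: 0.0501
gripper_force: 0.0
```

Run:
```python
from meas import *
im,d,c=cap("wrist","w13"); P=cloud(d,c); rects(im,d,c,P[...,1]<0,.012,.05,1000,P); print("handle");rects(im,d,c,(P[...,1]<0)&(P[...,0]<.5),.0235,.035,1000,P)
print("pad z",np.median(P[...,2][(P[...,2]>.0025)&(P[...,2]<.009)]))
plan((440,-86,182,201.5))
```

```text
px [ 72. 184.] n 7101 z [0.0179 0.0347 0.047 ] ctr [ 499.7 -248.7] size [160.3  40. ] ang 24.5
px [317. 210.] n 4452 z [0.0215 0.0284 0.0295] ctr [466.1 -76.5] size [145.8  24.6] ang 21.3
handle
px [ 66. 131.] n 1077 z [0.0247 0.0295 0.0339] ctr [ 458.8 -268.1] size [64.1  5.7] ang 20.2
px [317. 198.] n 3786 z [0.0267 0.0286 0.0295] ctr [444.2 -85.1] size [98.6 24.6] ang 21.3
pad z 0.004582274793829416
t 23.0 tcp [ 0.4399 -0.0869  0.2997] rot [-0.584  3.087 -0.   ] q [-0.22  0.34  2.08 -0.    0.72 -2.17] w 0.0499 F [ 0.2 -0.3  0.2]
-> [440.0, -86.0, 182.0, 201.5] 2 [[-0.2, 0.4, 58.8, -0.001], [-0.2, 0.4, 58.9, -0.001]]
```

View pics/w13.png

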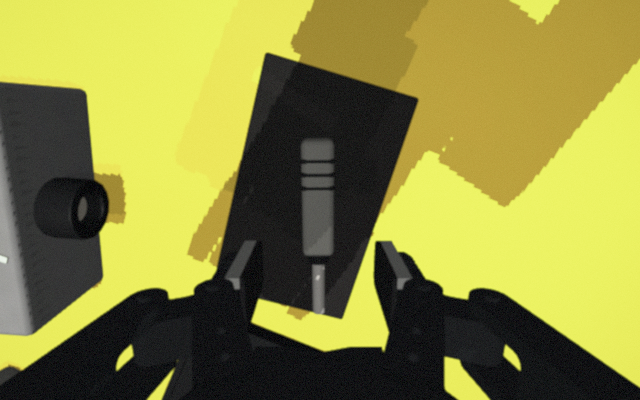

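The wrist view shows the probe at (317,210), pointing straight down the picture. The pad lies around it, and the collar mouth is visible at (90,208).

Emit:
move_arm --motion '[[[-0.5,0,60,0],[0,0,57,0],[0,0,0,0]]]'

```text
clock: 23.38
tcp_pos: [0.4391, -0.0867, 0.1794]
tool_rot: [0.583, -3.08, -0.005]
contact_force: [0.3, 0.4, 0.7]
grip_width: 0.0502
gripper_force: 0.0
```

Emit:
move_arm --motion '[[[0,0,0,0],[0,0,0,0],[0,0,0,0],[0,0,0,0],[0,0,0,0]]]' --hand 5

```text
clock: 24.0
tcp_pos: [0.4407, -0.0864, 0.1851]
tool_rot: [-0.587, 3.082, -0.003]
contact_force: [-1.8, -1.1, 11.9]
grip_width: 0.0225
gripper_force: 60.5
```

Emit:
move_arm --motion '[[[0,0,-50,0],[0,0,-50,0],[0,0,0,0]]]'

```text
clock: 24.38
tcp_pos: [0.4412, -0.0864, 0.2872]
tool_rot: [-0.586, 3.078, -0.006]
contact_force: [0.1, -0.6, -0.5]
grip_width: 0.0228
gripper_force: 59.4
```

Run:
```python
from meas import *
im,d,c=cap("side","s14"); im,d,c=cap("wrist","w14"); P=cloud(d,c); p,th,M=pose(); Q=(P*1000-p)@M
k=(Q[...,2]>140)&(Q[...,2]<175)&(abs(Q[...,1])<16)&(abs(Q[...,0])<120); q=Q[k]; print(len(q),np.round(np.percentile(q,[1,50,99],axis=0),1))
for a,b in((10,25),(25,42)): 
    s=q[(q[:,0]>a)&(q[:,0]<b)]; print(a,np.round(np.median(s,0),1))
im,d,c=load("w13")
y=np.radians(-73.75); ex=np.array([np.cos(y),np.sin(y)]); m=AX-104*ex; print("mouth calc",m)
print("mouth meas",atz(c,[(90,208)],.045)*1000)
t=m-150*ex; print("grip at standoff 50mm from mouth",t, "push to",m-(100-16)*ex)
plan((*t,285,106.25),(*t,212,106.25))
```

```text
11782 [[-36.9 -14.3 141.9]
 [ 10.2  -0.3 155.1]
 [ 44.8  14.3 167.7]]
10 [1.540e+01 1.000e-01 1.549e+02]
25 [ 33.7  -0.3 155.1]
mouth calc [ 498.39778254 -231.45481514]
mouth meas [[ 498.4421605  -233.18110343   45.        ]]
grip at standoff 50mm from mouth [456.42343044 -87.44733699] push to [ 474.89214536 -150.81062738]
t 24.48 tcp [ 0.4399 -0.0861  0.2839] rot [-5.870e-01  3.083e+00 -2.000e-03] q [-0.22  0.37  2.09 -0.    0.68 -2.17] w 0.0223 F [ 0.2  0.5 -1.3]
-> [456.4, -87.4, 285.0, 106.2] 10 [[-1.5, -0.7, -0.1, 0.166], [-1.6, -0.5, -0.1, 0.166], [-1.6, -0.2, -0.1, 0.166], [-1.7, 0.1, -0.1, 0.166], [-1.6, 0.3, -0.1, 0.166], [-1.6, 0.6, -0.1, 0.166], [-1.4, 0.9, -0.1, 0.166], [-1.3, 1.0, -0.1, 0.166], [-1.0, 1.3, -0.2, 0.166], [-0.9, 1.4, -0.1, 0.166]]
-> [456.4, -87.4, 212.0, 106.2] 2 [[0.0, 0.0, 36.5, 0.002], [0.0, 0.0, 36.5, 0.002]]
```

Emit:
move_arm --motion '[[[-1.5,-0.5,0,0.166],[-1.5,-0.5,0,0.166],[-1.5,0,0,0.166],[-1.5,0,0,0.166],[-1.5,0.5,0,0.166]]]'

```text
clock: 25.1
tcp_pos: [0.447, -0.0862, 0.2814]
tool_rot: [-0.715, -3.056, 0.0]
contact_force: [0.2, -0.3, -0.4]
grip_width: 0.0226
gripper_force: 59.4
```

Emit:
move_arm --motion '[[[-1.5,0.5,0,0.166],[-1.5,1,0,0.166],[-1.5,1,0,0.166],[-1,1,0,0.166],[-1,1.5,0,0.166]]]'

```text
clock: 25.72
tcp_pos: [0.4553, -0.0872, 0.2814]
tool_rot: [-1.886, -2.509, 0.002]
contact_force: [0.3, -0.2, -1.1]
grip_width: 0.0227
gripper_force: 59.4
```

Emit:
move_arm --motion '[[[0,0,35,0],[0,0,35,0],[0,0,0,0]]]'

```text
clock: 26.1
tcp_pos: [0.4542, -0.087, 0.21]
tool_rot: [-1.877, -2.511, 0.005]
contact_force: [-0.6, 1.3, -0.6]
grip_width: 0.0224
gripper_force: 59.3
```

Run:
```python
from meas import *
im,d,c=cap("wrist","w15"); P=cloud(d,c); p,th,M=pose(); Q=(P*1000-p)@M
k=(Q[...,2]>140)&(Q[...,2]<175)&(abs(Q[...,1])<16)&(abs(Q[...,0])<120)
q=Q[k]; print(np.round(np.percentile(q,[1,50,99],axis=0),1))
im,d,c=cap("side","s15"); a=cv2.resize(im[190:330,250:450],None,fx=4,fy=4,interpolation=cv2.INTER_CUBIC); cv2.imwrite("pics/s15c.png",a)
y=np.radians(-73.75); ex=np.array([np.cos(y),np.sin(y)])
tip=np.r_[pose()[0][:2]-100*pose()[2][:2,0]/1,pose()[0][2]-167]; print("tip est",tip)
plan((456.4,-87.4,212,106.25),(*(np.array([498.4,-231.5])-105*ex),212,106.25),(*(np.array([498.4,-231.5])-83*ex),212,106.25))
```

```text
[[-34.8 -14.4 141.7]
 [ 12.2  -1.3 157.9]
 [ 46.8  14.5 168.4]]
tip est [ 483.99847378 -183.24255396   45.40492204]
t 26.2 tcp [ 0.4557 -0.0873  0.2124] rot [-1.880e+00 -2.515e+00  1.000e-03] q [-0.21  0.53  2.08 -0.    0.53 -0.5 ] w 0.0224 F [-0.1 -0.  -0.2]
-> [456.4, -87.4, 212.0, 106.2] 1 [[-0.3, 0.7, 0.4, 0.003]]
-> [469.0, -130.7, 212.0, 106.2] 1 [[-45.1, -0.1, 0.0, 0.0]]
-> [475.2, -151.8, 212.0, 106.2] 1 [[-22.0, 0.0, 0.0, 0.0]]
```

View pics/s15c.png

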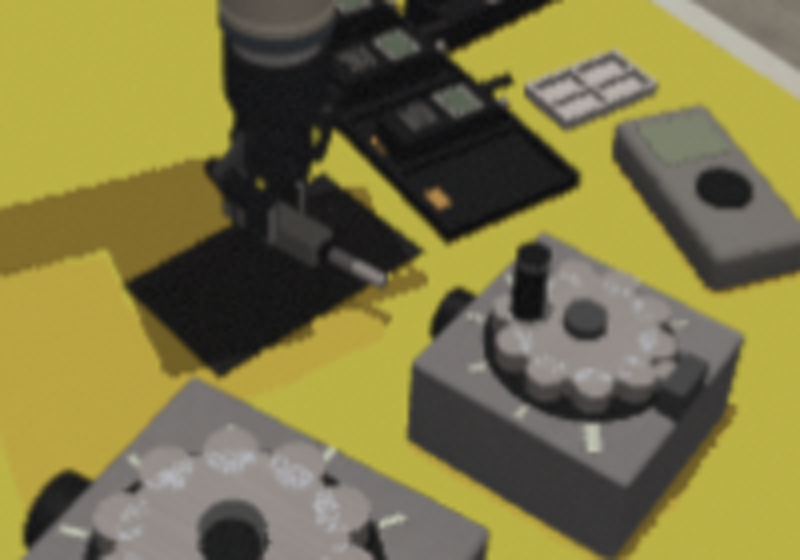

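The side crop shows the probe held, with its tip at (383,281), which is full picture (345.7,260.2). The collar is to the right of it, and the post is at tick 3. I'll check the probe's tilt, since the handle reading moved by 2–3 mm.

Run:
```python
from meas import *
p,th,M=pose()
for f in("w14","w15"):
    im,d,c=load(f); V=np.linalg.inv(c[2]); P=cloud(d,c)
    # tool pose at capture ~ approximated from current (static for w15)
    if f=="w15":
        Q=(P*1000-p)@M; k=(Q[...,2]>140)&(Q[...,2]<172)&(abs(Q[...,1])<9)&(Q[...,0]>2)&(Q[...,0]<44); q=Q[k]
        A=np.polyfit(q[:,0],q[:,2],1); print("slope z/x",A, np.percentile(q[:,2],[5,50,95])); B=np.polyfit(q[:,0],q[:,1],1); print("yaw",B)
im,d,c=load("s15"); P=cloud(d,c)
tip=np.r_[p[:2]-100*M[:2,0],p[2]-167]/1000; print("proj tip",proj(c,tip)[0],"seen 345.7,260.2"); print(np.round(proj(c,np.r_[p[:2]-45*M[:2,0],p[2]-167]/1000),1))
for u,v in((345,260),(343,259),(340,257),(336,255),(325,250),(320,248)): print(u,v,np.round((P[v,u]*1000-p)@M,1),np.round(P[v,u]*1000,1))
```

```text
slope z/x [2.49116615e-02 1.57888585e+02] [157.47011216 158.6832568  159.94292563]
yaw [-0.02703174  0.78105295]
proj tip [346.04894474 259.88621379] seen 345.7,260.2
[[330.9 251.4]]
345 260 [-98.5  -2.5 166.2] [ 480.8 -182.5   46.1]
343 259 [-91.3  -2.4 166.8] [ 478.9 -175.5   45.5]
340 257 [-80.9  -3.  164.9] [ 475.4 -165.7   47.4]
336 255 [-66.9  -3.6 165.1] [ 470.9 -152.5   47.2]
325 250 [-33.2 -12.4 159.1] [ 452.9 -122.7   53.3]
320 248 [-15.2 -13.3 161.3] [ 446.9 -105.6   51.1]
```

Emit:
move_arm --motion '[[[-20,-2,0,0],[-20,0,0,0],[-4,0,0,0],[0,0,0,0],[0,0,0,0]]]'

```text
clock: 26.82
tcp_pos: [0.4663, -0.1299, 0.2128]
tool_rot: [-1.881, -2.516, 0.0]
contact_force: [-0.9, 0.3, -0.2]
grip_width: 0.0226
gripper_force: 59.3
```

Run:
```python
from meas import *
im,d,c=cap("side","s16"); p,th,M=pose(); P=cloud(d,c)
st(); y=np.radians(-73.75); ex=np.array([np.cos(y),np.sin(y)]); r=np.array([498.4,-231.5])-p[:2]; print("to mouth along",r@ex,"lateral of tool vs axis",(-r)@np.array([-ex[1],ex[0]]),"tooly",M[:,1])
a=cv2.resize(im[220:300,300:400],None,fx=7,fy=7,interpolation=cv2.INTER_CUBIC); cv2.imwrite("pics/s16c.png",a)
```

```text
t 26.88 tcp [ 0.4663 -0.1298  0.2127] rot [-1.88  -2.516  0.   ] q [-0.3   0.55  2.04  0.    0.56 -0.58] w 0.0228 F [ 0.  -0.  -0.8]
to mouth along 106.64730181431958 lateral of tool vs axis -2.3329498990056443 tooly [ 9.58996401e-01  2.83418078e-01 -3.10657880e-04]
```

View pics/s16c.png

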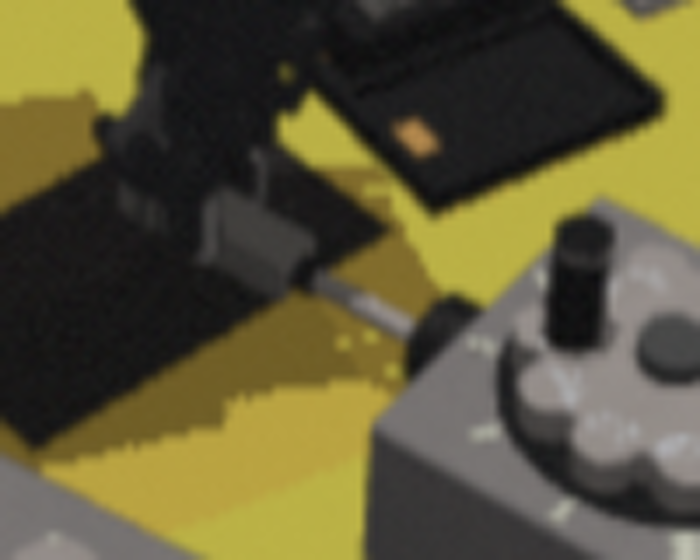

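The probe's shaft, near (400,320), is lined up with the collar mouth. I'll push in now.

Emit:
move_arm --motion '[[[-8,0,0,0],[-7,0,0,0],[0,0,0,0]]]'

```text
clock: 27.25
tcp_pos: [0.4711, -0.1451, 0.2128]
tool_rot: [1.882, 2.515, 0.0]
contact_force: [-0.1, -0.3, -0.5]
grip_width: 0.023
gripper_force: 59.3
```

Emit:
move_arm --motion '[[[-3,0,0,0],[-2,0,0,0],[-2,0,0,0],[-1,0,0,0],[0,0,0,0]]]'

```text
clock: 27.88
tcp_pos: [0.4728, -0.152, 0.2126]
tool_rot: [-1.88, -2.516, 0.0]
contact_force: [-2.0, 6.0, -0.6]
grip_width: 0.0227
gripper_force: 59.4
```

Run:
```python
from meas import *
s=st(); p,th,M=pose(); print("Ftool",M.T@np.array(s["contact_force"])); r=np.array([498.4,-231.5])-p[:2]; y=np.radians(-73.75); print("to mouth",r@[np.cos(y),np.sin(y)])
```

```text
t 27.88 tcp [ 0.4728 -0.152   0.2126] rot [-1.88  -2.516  0.   ] q [-0.34  0.56  2.01  0.    0.57 -0.62] w 0.0227 F [-2.   6.  -0.6]
Ftool [ 6.33424733 -0.20861685  0.55806211]
to mouth 83.43804590673719
```

Emit:
move_arm --motion '[[[-1,0,0,0],[-1,0,0,0],[0,0,0,0],[0,0,0,0]]]'

```text
clock: 28.38
tcp_pos: [0.4729, -0.1529, 0.2124]
tool_rot: [-1.879, -2.514, -0.0]
contact_force: [-1.5, 12.5, 1.6]
grip_width: 0.0226
gripper_force: 59.6
```

Run:
```python
from meas import *
s=st(); p,th,M=pose(); print("Ftool",M.T@np.array(s["contact_force"]))
```

```text
t 28.38 tcp [ 0.4729 -0.1529  0.2124] rot [-1.879 -2.514 -0.   ] q [-0.34  0.56  2.01  0.    0.58 -0.63] w 0.0226 F [-1.5 12.5  1.6]
Ftool [12.45992068  2.12730266 -1.54547019]
```

Fully pressed: the force rose stiffly to 12.5 N. Now I'll withdraw and take the probe back.

Emit:
move_arm --motion '[[[12,0,0,0],[30,0,0,0],[30,0,0,0],[0,0,-40,0],[0,0,-30,0]]]'

```text
clock: 29.0
tcp_pos: [0.4536, -0.0848, 0.2839]
tool_rot: [1.878, 2.516, 0.0]
contact_force: [1.3, 0.5, 0.2]
grip_width: 0.0224
gripper_force: 59.3
```

Run:
```python
from meas import *
plan((440.5,-86.5,285,201.4))
im,d,c=cap("wrist","w17"); P=cloud(d,c)*1000; p,th,M=pose(); Q=(P-p)@M
k=(Q[...,2]>140)&(Q[...,2]<172)&(abs(Q[...,1])<9)&(Q[...,0]>2)&(Q[...,0]<52); q=Q[k]; print(np.polyfit(q[:,0],q[:,2],1),np.percentile(q[:,0],99))
im,d,c=load("top0"); P=cloud(d,c); hsv=cv2.cvtColor(im,cv2.COLOR_BGR2HSV)
m=(hsv[...,2]<60)&(P[...,0]>.33)&(P[...,0]<.58)&(P[...,1]<.01)&(P[...,1]>-.2); q=P[m][:,:2]*1000; print("pad",cv2.minAreaRect(q.astype(np.float32)))
```

```text
t 29.0 tcp [ 0.4536 -0.0848  0.2839] rot [1.878 2.516 0.   ] q [-0.21  0.38  2.06 -0.    0.69 -0.5 ] w 0.0224 F [1.3 0.5 0.2]
-> [440.5, -86.5, 285.0, 201.4] 10 [[0.2, -1.3, -0.1, -0.166], [0.4, -1.3, -0.1, -0.166], [0.6, -1.1, -0.1, -0.166], [0.9, -1.0, -0.1, -0.166], [0.9, -1.0, -0.1, -0.166], [1.1, -0.7, -0.1, -0.166], [1.2, -0.5, -0.2, -0.166], [1.3, -0.3, -0.1, -0.166], [1.3, -0.1, -0.1, -0.166], [1.3, 0.1, -0.1, -0.166]]
[3.68298785e-02 1.58706151e+02] 47.40390599670342
pad ((466.22711181640625, -90.83977508544922), (235.10897827148438, 119.00314331054688), 4.4309258460998535)
```

Emit:
move_arm --motion '[[[0,-1,0,-0.166],[0.5,-1,0,-0.166],[0.5,-1,0,-0.166],[1,-1,0,-0.166],[1,-1,0,-0.166]]]'

```text
clock: 29.68
tcp_pos: [0.4474, -0.0859, 0.2827]
tool_rot: [0.698, 3.061, -0.001]
contact_force: [0.8, -0.1, -0.9]
grip_width: 0.0225
gripper_force: 59.3
```

Emit:
move_arm --motion '[[[1,-1,0,-0.166],[1,-0.5,0,-0.166],[1,0,0,-0.166],[1,0,0,-0.166],[1,0,0,-0.166]]]'

```text
clock: 30.3
tcp_pos: [0.442, -0.0867, 0.2827]
tool_rot: [-0.596, 3.083, -0.002]
contact_force: [0.2, -0.8, -1.2]
grip_width: 0.0226
gripper_force: 59.3
```

Emit:
move_arm --motion '[[[0,0,50,0],[0,0,30,0],[0,0,13,0],[0,0,0,0]]]'

```text
clock: 30.8
tcp_pos: [0.4419, -0.0866, 0.1893]
tool_rot: [0.587, -3.085, -0.0]
contact_force: [-0.5, -0.0, -0.7]
grip_width: 0.0228
gripper_force: 59.4
```

Run:
```python
from meas import *
plan((440.5,-86.5,188,201.4))
```

```text
t 30.8 tcp [ 0.4419 -0.0866  0.1893] rot [ 0.587 -3.085 -0.   ] q [-0.22  0.57  2.11 -0.    0.46 -2.17] w 0.0228 F [-0.5 -0.  -0.7]
-> [440.5, -86.5, 188.0, 201.4] 1 [[1.2, 0.6, 1.3, 0.003]]
```

Emit:
move_arm --motion '[[[0.5,0,1.5,0],[0,0,0,0]]]'

```text
clock: 31.05
tcp_pos: [0.4417, -0.0869, 0.1891]
tool_rot: [-0.587, 3.084, -0.001]
contact_force: [0.2, -0.3, -1.8]
grip_width: 0.0227
gripper_force: 59.4
```

Emit:
move_arm --motion '[[[0,0,0,0],[0,0,0,0],[0,0,0,0],[0,0,0,0]]]' --hand 50

```text
clock: 31.55
tcp_pos: [0.4413, -0.0868, 0.1883]
tool_rot: [-0.587, 3.086, -0.0]
contact_force: [0.7, 0.3, -0.4]
grip_width: 0.0495
gripper_force: 0.0
```

Emit:
move_arm --motion '[[[0,0,-50,0],[0,0,-50,0],[0,0,-20,0],[0,0,0,0]]]'

```text
clock: 32.05
tcp_pos: [0.4418, -0.0868, 0.3096]
tool_rot: [-0.587, 3.083, -0.002]
contact_force: [0.3, -0.1, -0.1]
grip_width: 0.0503
gripper_force: 0.0
```

Run:
```python
from meas import *
im,d,c=cap("wrist","w18"); P=cloud(d,c); rects(im,d,c,(P[...,1]<0)&(P[...,1]>-.19),.012,.05,1000,P); rects(im,d,c,(P[...,1]<0)&(P[...,1]>-.19)&(P[...,0]<.5),.0235,.035,1000,P)
plan((506.1,-299.9,345,75))
```

```text
px [318. 204.] n 4195 z [0.0214 0.0284 0.0295] ctr [466.6 -76.5] size [145.   24.7] ang 22.0
px [318. 192.] n 3543 z [0.0268 0.0286 0.0295] ctr [445.1 -85.4] size [98.3 24.5] ang 21.7
t 32.1 tcp [ 0.4413 -0.0867  0.3085] rot [-5.870e-01  3.085e+00 -1.000e-03] q [-0.22  0.32  2.08  0.    0.74 -2.17] w 0.05 F [-0.4 -0.9  0.2]
-> [506.1, -299.9, 345.0, 75.0] 13 [[1.4, -17.1, -2.8, 0.17], [-1.5, -17.1, -2.8, 0.17], [-4.4, -16.5, -2.8, 0.17], [-7.1, -15.6, -2.8, 0.17], [-9.7, -14.2, -2.8, 0.17], [-11.9, -12.3, -2.8, 0.17], [-13.8, -10.1, -2.9, 0.17], [-15.4, -7.6, -2.8, 0.17], [-16.4, -5.0, -2.8, 0.17], [-17.0, -2.1, -2.8, 0.17], [-17.1, 0.9, -2.8, 0.17], [-16.7, 3.7, -2.8, 0.17], [-15.9, 6.5, -2.8, 0.17]]
```

The probe lies flat, back in its original place. Now the turret.

Emit:
move_arm --motion '[[[1.4,-17,-10,0.17],[-1.5,-17,-10,0.17],[-4.4,-16.5,-10,0.17],[-7,-15.6,-7,0.17],[-9.7,-14,0,0.17]]]'

```text
clock: 32.72
tcp_pos: [0.4661, -0.1689, 0.344]
tool_rot: [-0.745, -3.05, -0.0]
contact_force: [0.3, -0.3, 0.5]
grip_width: 0.0501
gripper_force: 0.0
```

Emit:
move_arm --motion '[[[-12,-12,0,0.17],[-14,-10,0,0.17],[-15.4,-7.6,0,0.17],[-16.4,-5,0,0.17],[-17,-2,0,0.17]]]'

```text
clock: 33.35
tcp_pos: [0.4913, -0.2505, 0.3431]
tool_rot: [-1.936, -2.47, 0.001]
contact_force: [-0.5, -0.6, 0.5]
grip_width: 0.0498
gripper_force: 0.0
```

Emit:
move_arm --motion '[[[-17,1,0,0.17],[-16.7,3.7,0,0.17],[-16,6.5,0,0.17],[0,0,0,0],[0,0,0,0]]]'

```text
clock: 33.98
tcp_pos: [0.5062, -0.2987, 0.3439]
tool_rot: [-2.489, -1.913, 0.001]
contact_force: [0.1, 0.2, -0.6]
grip_width: 0.0498
gripper_force: 0.0
```

Run:
```python
from meas import *
im,d,c=cap("wrist","w19"); P=cloud(d,c)
k=(P[...,2]>.147)&(P[...,2]<.158)&(P[...,0]>.44)&(P[...,0]<.62)&(P[...,1]<-.25)&(P[...,1]>-.42); q=P[k]*1000
r=cv2.minAreaRect(q[:,:2].astype(np.float32)); print(len(q),r)
x,y=r[0]; plan((506,-299.9,345,75),(506,-299.9,294,75))
```

```text
1488 ((505.544677734375, -299.4547424316406), (22.20087432861328, 21.80111312866211), 74.15509033203125)
t 34.02 tcp [ 0.5063 -0.2986  0.3442] rot [-2.489e+00 -1.913e+00  1.000e-03] q [-0.55  0.44  1.76  0.    0.94 -0.29] w 0.05 F [ 0.5 -0.4  0.4]
-> [506.0, -299.9, 345.0, 75.0] 1 [[-1.3, 0.1, -0.8, 0.002]]
-> [506.0, -299.9, 294.0, 75.0] 1 [[-0.0, -0.0, 51.0, -0.0]]
```

Emit:
move_arm --motion '[[[-1,0,25,0],[0,0,26,0],[0,0,0,0]]]'

```text
clock: 34.4
tcp_pos: [0.5055, -0.2992, 0.2924]
tool_rot: [-2.488, -1.911, 0.002]
contact_force: [-0.0, -0.4, 1.0]
grip_width: 0.05
gripper_force: 0.0
```

Emit:
move_arm --motion '[[[0,0,0,0],[0,0,0,0],[0,0,0,0],[0,0,0,0],[0,0,0,0]]]' --hand 10

```text
clock: 35.02
tcp_pos: [0.5065, -0.3, 0.2955]
tool_rot: [2.493, 1.911, 0.001]
contact_force: [-3.3, 3.5, 5.7]
grip_width: 0.0203
gripper_force: 58.8
```

Run:
```python
from h import *
p,th,_=pose(); g=np.degrees(np.arctan2(*(p[:2]-AX)[::-1])); arc(g,232.25,13)
```

```text
t 35.02 tcp [ 0.5065 -0.3     0.2955] rot [2.493e+00 1.911e+00 1.000e-03] q [-0.56  0.51  1.78  0.    0.85 -0.29] w 0.0203 F [-3.3  3.5  5.7]
post ang 123.926209752022 r 37.7019324238029 click 3.008994173554944
t 35.02 tcp [ 0.5065 -0.3     0.2955] rot [2.493e+00 1.911e+00 1.000e-03] q [-0.56  0.51  1.78  0.    0.85 -0.29] w 0.0203 F [-3.3  3.5  5.7]
-> [501.9, -303.2, 295.5, 83.3] 1 [[-4.2, -3.5, -0.0, -0.145]]
-> [498.1, -307.2, 295.5, 91.6] 1 [[-4.4, -3.3, -0.0, -0.146]]
-> [495.0, -311.7, 295.5, 99.9] 1 [[-4.4, -3.4, -0.0, -0.145]]
-> [492.5, -316.6, 295.5, 108.3] 1 [[-4.5, -3.3, -0.0, -0.146]]
-> [490.7, -321.8, 295.5, 116.6] 1 [[-4.4, -3.3, -0.0, -0.145]]
-> [489.7, -327.3, 295.5, 124.9] 1 [[-4.4, -3.3, -0.0, -0.146]]
-> [489.5, -332.8, 295.5, 133.3] 1 [[-4.4, -3.3, -0.0, -0.145]]
-> [490.1, -338.3, 295.5, 141.6] 1 [[-4.4, -3.3, -0.0, -0.145]]
-> [491.6, -343.6, 295.5, 149.9] 1 [[-4.5, -3.3, -0.0, -0.146]]
-> [493.7, -348.7, 295.5, 158.3] 1 [[-4.4, -3.4, -0.0, -0.145]]
-> [496.6, -353.4, 295.5, 166.6] 1 [[-4.4, -3.3, -0.0, -0.146]]
-> [500.1, -357.7, 295.5, 174.9] 1 [[-4.4, -3.3, -0.0, -0.145]]
-> [504.2, -361.3, 295.5, 183.3] 1 [[-4.4, -3.3, -0.0, -0.146]]
```

Emit:
move_arm --motion '[[[-4.3,-3.4,0,-0.145],[-4.4,-3.3,0,-0.146],[-4.4,-3.3,0,-0.145],[-4.4,-3.3,0,-0.146],[-4.4,-3.3,0,-0.145]]]'

```text
clock: 35.65
tcp_pos: [0.4909, -0.3223, 0.2955]
tool_rot: [1.644, 2.675, 0.0]
contact_force: [-0.5, 1.9, 4.6]
grip_width: 0.0201
gripper_force: 58.9
```

Run:
```python
from h import *
p,th,_=pose(); g=np.degrees(np.arctan2(*(p[:2]-AX)[::-1])); arc(g,232.25,8)
```

```text
t 35.65 tcp [ 0.4909 -0.3223  0.2955] rot [1.644 2.675 0.   ] q [-0.6   0.51  1.79  0.    0.84 -1.07] w 0.0201 F [-0.5  1.9  4.6]
post ang 166.21991630089616 r 37.65787434588001 click 1.8341689916417734
t 35.65 tcp [ 0.4909 -0.3223  0.2955] rot [1.644 2.675 0.   ] q [-0.6   0.51  1.79  0.    0.84 -1.07] w 0.0201 F [-0.5  1.9  4.6]
-> [489.7, -327.6, 295.5, 125.1] 1 [[-4.2, -3.5, -0.0, -0.144]]
-> [489.5, -333.1, 295.5, 133.4] 1 [[-4.4, -3.3, -0.0, -0.144]]
-> [490.2, -338.5, 295.5, 141.6] 1 [[-4.4, -3.2, -0.0, -0.144]]
-> [491.6, -343.8, 295.5, 149.9] 1 [[-4.4, -3.3, -0.0, -0.144]]
-> [493.8, -348.8, 295.5, 158.1] 1 [[-4.4, -3.2, -0.0, -0.144]]
-> [496.7, -353.5, 295.5, 166.4] 1 [[-4.4, -3.3, -0.0, -0.144]]
-> [500.2, -357.7, 295.5, 174.6] 1 [[-4.4, -3.2, -0.0, -0.144]]
-> [504.2, -361.3, 295.5, 182.9] 1 [[-4.4, -3.3, -0.0, -0.144]]
```

Emit:
move_arm --motion '[[[-4.3,-3.4,0,-0.144],[-4.4,-3.3,0,-0.144],[-4.4,-3.2,0,-0.144],[-4.4,-3.3,0,-0.144],[-4.4,-3.3,0,-0.144]]]'

```text
clock: 36.28
tcp_pos: [0.4941, -0.349, 0.2955]
tool_rot: [0.597, 3.082, -0.001]
contact_force: [1.1, 2.0, 3.0]
grip_width: 0.0199
gripper_force: 58.9
```

Run:
```python
from h import *
p,th,_=pose(); g=np.degrees(np.arctan2(*(p[:2]-AX)[::-1]))%360; arc(g,232.25,3)
```

```text
t 36.27 tcp [ 0.4941 -0.349   0.2955] rot [ 5.970e-01  3.082e+00 -1.000e-03] q [-0.63  0.53  1.74  0.    0.86 -1.82] w 0.0199 F [1.1 2.  3. ]
post ang -152.01636603767727 r 37.8043002700419 click 0.6740657232688131
t 36.27 tcp [ 0.4941 -0.349   0.2955] rot [ 5.970e-01  3.082e+00 -1.000e-03] q [-0.63  0.53  1.74  0.    0.86 -1.82] w 0.0199 F [1.1 2.  3. ]
-> [496.8, -353.7, 295.5, 166.2] 1 [[-4.2, -3.3, -0.0, -0.141]]
-> [500.2, -357.8, 295.5, 174.3] 1 [[-4.3, -3.2, -0.0, -0.141]]
-> [504.2, -361.3, 295.5, 182.4] 1 [[-4.4, -3.1, -0.0, -0.142]]
```

Emit:
move_arm --motion '[[[-4.2,-3.3,0,-0.141],[-4.3,-3.2,0,-0.141],[-4.4,-3.1,0,-0.141],[0,0,0,0]]]'

```text
clock: 36.78
tcp_pos: [0.5044, -0.3614, 0.2955]
tool_rot: [-0.055, 3.139, -0.002]
contact_force: [1.4, 1.4, 6.7]
grip_width: 0.0205
gripper_force: 59.1
```

Emit:
move_arm --motion '[[[0,0,0,0],[0,0,0,0],[0,0,0,0],[0,0,0,0]]]' --hand 50

```text
clock: 37.28
tcp_pos: [0.5037, -0.3611, 0.2941]
tool_rot: [0.056, -3.141, -0.0]
contact_force: [-0.0, -0.3, 0.6]
grip_width: 0.0501
gripper_force: 0.0
```

Emit:
move_arm --motion '[[[0,0,-40,0],[0,0,-40,0],[0,0,-20,0],[0,0,0,0]]]'

```text
clock: 37.78
tcp_pos: [0.5041, -0.3613, 0.396]
tool_rot: [-0.057, 3.138, -0.004]
contact_force: [-0.4, -0.0, -0.3]
grip_width: 0.0499
gripper_force: 0.0
```

Run:
```python
from meas import *
im,d,c=cap("wrist","w20"); P=cloud(d,c)
k=(P[...,2]>.147)&(P[...,2]<.158)&(P[...,0]>.44)&(P[...,0]<.62)&(P[...,1]<-.25)&(P[...,1]>-.42); q=P[k]*1000
r=cv2.minAreaRect(q[:,:2].astype(np.float32)); g=np.degrees(np.arctan2(*(np.array(r[0])-AX)[::-1])); print(r,"click",(-127.75-g)/36)
im,d,c=cap("top","top20"); P=cloud(d,c); rects(im,d,c,(P[...,0]>.3)&(P[...,0]<.727)&(abs(P[...,1])<.5),.02,.045,50,P)
k=(P[...,2]>.14)&(P[...,2]<.165)&(P[...,0]>.44)&(P[...,0]<.62)&(P[...,1]<-.25)&(P[...,1]>-.42); print("top post",k.sum(),np.median(P[k],0) if k.any() else 0)
st(); cv2.imwrite("pics/fin.png",cv2.resize(im[60:360,180:530],None,fx=2,fy=2))
```

```text
((504.1723937988281, -361.33062744140625), (22.02177619934082, 21.53105354309082), 0.7994594573974609) click 0.002495566402113446
px [412. 142.] n 198 z [0.0273 0.0372 0.0433] ctr [ 720.  -253.8] size [101.5  28.4] ang 79.1
px [285. 161.] n 507 z [0.0313 0.0362 0.0407] ctr [664.6 124.8] size [ 45.  119.1] ang 86.6
px [311. 163.] n 510 z [0.0312 0.0364 0.0413] ctr [662.2  45.6] size [ 44.  126.5] ang 86.5
px [341. 164.] n 522 z [0.031  0.0366 0.0413] ctr [659.1 -48.1] size [ 49.8 132.8] ang 86.4
px [356. 231.] n 270 z [0.0231 0.0283 0.0327] ctr [453.4 -83.2] size [116.   24.5] ang 22.6
top post 0 0
t 37.88 tcp [ 0.5035 -0.3609  0.3934] rot [ 5.70e-02 -3.14e+00 -1.00e-03] q [-0.64  0.43  1.65 -0.    1.06 -2.25] w 0.0505 F [0.1 0.4 0.7]
```

View pics/fin.png

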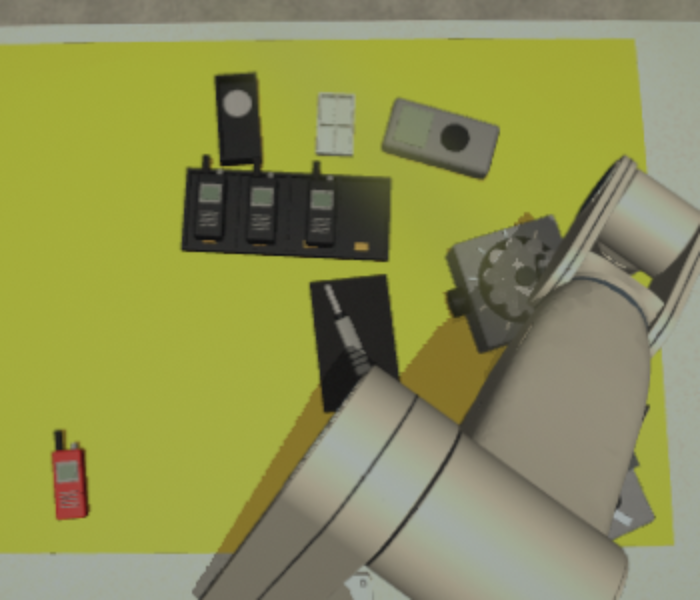

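The overview shows the probe on its pad, but the radio in the third bay, at (320,210), has been knocked about 16 mm sideways towards the divider. I'll inspect it with the wrist camera.

Run:
```python
from meas import *
plan((646,-42,330,176.4))
```

```text
t 37.88 tcp [ 0.5035 -0.3609  0.3934] rot [ 5.70e-02 -3.14e+00 -1.00e-03] q [-0.64  0.43  1.65 -0.    1.06 -2.25] w 0.0505 F [0.1 0.4 0.7]
-> [646.0, -42.0, 330.0, 176.4] 6 [[-25.7, 52.3, 10.6, 0.016], [-24.8, 52.6, 10.5, 0.016], [-23.9, 53.1, 10.6, 0.016], [-23.2, 53.4, 10.6, 0.016], [-22.2, 53.8, 10.6, 0.016], [-21.4, 54.1, 10.5, 0.016]]
```

Emit:
move_arm --motion '[[[-25.7,52,0,0.016],[-25,52.5,0,0.016],[-24,53,10,0.016],[-23,53.4,25,0.016],[-22,53.8,28,0.016]]]' --hand 85

```text
clock: 38.5
tcp_pos: [0.6215, -0.0963, 0.3304]
tool_rot: [-0.07, -3.139, -0.0]
contact_force: [-0.3, 0.3, 0.0]
grip_width: 0.0849
gripper_force: 0.0
```

Emit:
move_arm --motion '[[[-21.4,54,0,0.016],[0,0,0,0],[0,0,0,0]]]'

```text
clock: 38.88
tcp_pos: [0.6445, -0.0451, 0.331]
tool_rot: [-0.092, -3.138, 0.0]
contact_force: [-0.7, 0.1, 1.1]
grip_width: 0.0848
gripper_force: 0.0
```

Run:
```python
from meas import *
im,d,c=cap("wrist","w21"); P=cloud(d,c); rects(im,d,c,P[...,0]<.745,.024,.05,1000,P)
p,th,M=pose(); k=(P[...,2]>.03)&(P[...,1]<.0)&(P[...,1]>-.1)&(P[...,0]>.6)&(P[...,0]<.69); q=P[k]*1000
A,_,_,_=np.linalg.lstsq(np.c_[q[:,:2]-q[:,:2].mean(0),np.ones(len(q))],q[:,2],rcond=None); print("tilt deg",np.degrees(A[:2]),"z",A[2])
plan((646,-42,200,176.4)); cv2.imwrite("pics/w21.png",im)
```

```text
px [43. 75.] n 3730 z [0.0276 0.0368 0.0476] ctr [ 557.  -249.1] size [ 52.8 131.5] ang 62.3
px [321. 194.] n 6884 z [0.0346 0.0368 0.038 ] ctr [659.4 -43.3] size [ 44.1 130.3] ang 86.4
px [430. 189.] n 6813 z [0.0345 0.0368 0.038 ] ctr [654.4  47.2] size [ 44.2 109.5] ang 86.1
px [526. 196.] n 7748 z [0.0313 0.0367 0.038 ] ctr [671.5 126.3] size [ 44.5 130.3] ang 86.5
px [ 77. 292.] n 4074 z [0.0294 0.0399 0.0414] ctr [ 720.6 -256. ] size [ 44.5 108.4] ang 2.3
tilt deg [-134.15042638   -3.18479502] z 200.47155252002946
t 38.92 tcp [ 0.6444 -0.0458  0.3314] rot [-0.094 -3.138  0.   ] q [-0.09  0.54  1.63 -0.    0.98 -1.6 ] w 0.085 F [1.2 0.1 0.3]
-> [646.0, -42.0, 200.0, 176.4] 3 [[-0.4, 1.3, 43.8, 0.001], [-0.5, 1.3, 43.8, 0.001], [-0.4, 1.3, 43.8, 0.001]]
```

View pics/w21.png

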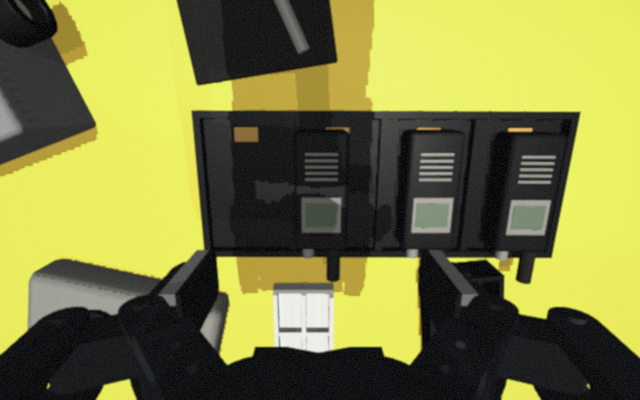

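The wrist view shows the third radio at (321,190) lying flat, with its top at 36.8 mm and its yaw aligned. It moved 13 mm but is still inside its bay, which has ±14 mm of room. Everything is in place and the arm is clear, so I'll hand the job in.

```bash
python3 -c "
from workcell import env
print(env.sign_off())"
```

```text
the job is handed in; nothing more can be done
None
```

I handed the job in after 39 s on the robot clock: three radios lie flat in their bays with antennas pointing away, the turret was set to 3, the start button was pressed fully in, the probe is back flat on its pad, and the turret is back at the zero bar; one docked radio was knocked about 13 mm sideways late in the run, but it stayed flat inside its bay and I left it there.

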